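Dip the resin feed tank and show the gauge rod for reading

ROBOT

A 6-joint arm with a two-finger parallel gripper is mounted at the origin on the work surface. World frame = base frame: x ahead of the robot, y to its left, z up, the work surface at z = 0. Lengths are in m, angles in rad, forces in N, time in s.
With the tool pointing down it reaches from about 0.35 to 1 m from the base axis. Payload 7.1 kg.
Tool frame: the origin (TCP) lies midway between the tips of the shut fingers; the grasp point (between the pads) lies 19 mm behind it (manip.hold_point_z is the distance from the TCP to the grasp point, in m); z points along the fingers, y is the direction in which the jaws open and shut (so a half turn about z gives the same grasp; the last joint's range is limited). The gripper opens to 85 mm and grips with 20 to 120 N. Pads are 22 mm wide; open, the fingers measure 114 mm over their backs; the gripper's body (76 mm by 85 mm) begins 54 mm behind the grasp point. The pads swing forward as they close: fully open they stand 13 mm farther back than shut.
Start: joints at [-1.33, 0.423, 1.63, -0, 1.089, -0.019], TCP at [0.161, -0.604, 0.231] pointing down, gripper open.
Joint ranges: [-3, 3], [-0.9, 2.11], [0.09, 2.58], [-1.31, 4.45], [0.11, 2.69], [-2.54, 2.54]. Speed limits (rad/s): [2.39, 2.39, 3.01, 3.14, 3.14, 3.14].

INTERFACE

Orientations are given as a unit quaternion [x, y, z, w].
In Python, from plant import manip, optics, ticket gives the robot as it stands. The module is installed in compiled form; this text tells all that it offers.
- The arm moves only by the tool servo_tool, never from a script. Its argument "increments" is a list of rows, each a list of 7 numbers: the gripper's target within -1 to 1 (fully open at 1, half-way at 0, shut at -1), then the shift along the tool's x, y, z in units of 50 mm (1.0 is 50 mm), then the turn, a rotation vector about the tool's x, y, z in units of 5 degrees (1.0 is 5 degrees). A call has 1 to 12 rows; each row shifts and turns the commanded pose from where the row before left it, along the tool's axes as they then stand; what a row does not reach is not made up. A row lasts 1/8 s, in which the tool goes at most 62.5 mm and 10.7 degrees, less where a joint would pass 70% of its speed; a pose out of reach is approached as far as the arm can. A call is refused whole if a number of a shift passes 1 or a number of a turn 1, either way. A call with a gripper value outside its range is refused whole. The fingers move at their own pace and stop on an object; the grip force is fixed at half the most. Time passes only in rows, so rows that do not move let the fingers close. It gives the time, the measured TCP pose, the force and the opening at its end, in the units of the state.
- manip.observe(): the state, without advancing time (a new reading comes with each control period).
- optics.capture(name): name is "side" or "top"; returns (picture, depth): 480x640x3 uint8, red, green, blue; 480x640 float32, m along the optical axis (not along the pixel's ray), 0 where there is no reading.
- optics.calibration(name): a dict with "mtx" (3x3 intrinsics, pixels), "D" ([k1, k2, p1, p2, k3] as OpenCV has them; the pictures are not rectified), "cam_to_world" (4x4, takes a point from camera to world coordinates). Camera axes: x right, y up, looking along -z (the intrinsics and any distortion apply to the point x, -y, -z); pixel columns grow to the right and rows downward; lengths in m; the calibration is good to about 2 mm. A picture is of the moment at which its call begins. calibration takes no time and is no camera call.
- ticket.sign_off(): hands the job in, once; it reports no verdict.
The state is a dict: "clock": time; "joint_pos": joint angles; "joint_vel": joint speeds; "effort": joint torques, N m; "eef_pos": TCP position; "tcp_rot": TCP orientation; "wrist_force": force on the tool from outside, world axes, zero at the start; "wrist_torque": the same for the moment, N m; "finger_gap": finger opening in m.
Only numpy, scipy, OpenCV 4.12 (cv2) and the standard library are available. Lean on these libraries where they do the work, as an engineer would, in place of code of your own. Each camera call takes 0.05 s, during which the arm holds its last target.

TASK

Slide the shutter on the feed tank's gauge tube fully open, then take the gauge rod from its wooden cradle, push it down the sloping tube until its collar stops on the mouth, and draw it right out again. Finish while holding the rod still and level in the gripper, with its tip about 10 cm above the middle of the white reading tile; do not put it down or let go. Leave the shutter open and the other things on the bench where they are.

Things in the scene. Friction and masses are not known exactly. Their poses are not given: they have to be found in the camera images.
- tube: Fixed steel guide tube sloping 35 degrees down into the tank. Origin: centre of its open mouth, 135 mm above the bench. x axis: along the tube, out of the mouth and upward; y axis: level, the way the shutter opens. Bore 12 mm, flared to 26 mm at the mouth (32 mm outside), 112 mm deep. The shutter's rail runs just below the mouth, from y = -32 to 132 mm.
- shutter (a joint): Shutter in front of the mouth: 0 = closed, 0.055 m = fully open, at a hard stop. It starts within 12 mm of closed, covering the mouth, moves along the tube's +y, needs about 2 N, and stays where it is left.
- shutter_grip (a point): Point to grip on the shutter's upright black tab, on its centre line, 15 mm below its top. The tab is 14 mm thick along the tube's y, 20 mm wide the other way, and stands free for 40 mm below its top. Closed, it is 48 mm from the mouth's centre towards +y; grip point 175 mm above the bench.
- rod_grip (a point): Centre of the gauge rod's black handle (80 long, 16 wide, 18 mm high), where to grip. x axis: along the rod from tip to handle end. At the start it lies level in the cradle, 50 mm above the bench, z up, tip roughly towards the robot. Rod about 0.11 kg, balancing 10 to 30 mm from here towards the tip.
- rod_tip (a point): Tapered tip of the rod's steel shaft (8 mm across, 100 mm long from the collar), on the axis, at x = -146 mm from rod_grip; same axes.
- rod_collar (a point): Centre of the stop face of the rod's collar (34 mm across, 6 mm thick), at x = -46 mm from rod_grip, same axes; it comes to the tube's mouth when the rod is fully in.
- cradle: Fixed wooden cradle, base 190 x 44 x 6 mm, from x = 5 to 195 mm of its origin, which is on the bench about under the rod's tip. The handle's centre lies at about x = 150 mm. Saddles 34 mm wide, up to 54 mm high, hold the handle's end (x = 176 to 190 mm) and the shaft (x = 51 to 65 mm); the handle's middle is free on both sides, and the rod lifts straight up.
- tile_top (a point): Middle of the top of the white reading tile (76 mm square, in a black 100 mm frame), 12 mm above the bench, fixed.
- tub: Bystander, loose: white plastic tub with a grey lid, 90 mm across, 120 mm high. Origin: centre of its underside.
- sander: Bystander, loose: small air sander with a yellow pad, lying, about 72 x 166 mm, 63 mm high. Origin: centre of its underside below the pad; the handle runs to its +y.
- disc_a: Bystander, loose: flat grey sanding disc, 75 mm across, 5 mm thick. Origin: centre of its underside.
- disc_b: Bystander, loose: flat grey sanding disc, 75 mm across, 5 mm thick. Origin: centre of its underside.
- tape: Bystander, loose: roll of blue tape lying flat, 100 mm across, 25 mm high. Origin: centre of its underside.
- block: Bystander, loose: cork sanding block 70 x 45 x 30 mm. Origin: centre of its underside.
- shell: Bystander, loose: black moulded arch-shaped part, about 145 x 120 mm, 88 mm high. Origin: centre of its underside.
- tank: The grey feed tank with tube and shutter on it, fixed. Origin: on the bench straight below the tube's mouth; the tank's block lies from x = -92 to -212 mm, y = -80 to 80 mm, lid up to 162 mm (filler cap and valve to 205 mm). x is level, away from the tank below the tube; y as the tube's.
- rod: The gauge rod as a whole; same origin and axes as rod_grip.
There are look-alikes about, which are no part of the job. There is more than one size of the part that bears tile_top; the job needs the largest.

How it is judged:
By the outcome, as a careful person would: the job done as asked, in the order asked, and still so for the second after the job is handed in, while the arm keeps its last pose, push and grip.
It also fails if it takes over 70 s, if anything falls off the work surface, if the arm or the gripper's body presses on something with over 40 N, if the wrist force passes 120 N, or if a joint passes its speed limit or range.

## Working session

There is one attempt and no reset: what is moved stays moved. The work goes in short steps, Python scripts to look and compute and a tool call to move; the robot and the scene stay as the last step left them, time stands still between calls to the robot, and variables do not carry over. Pictures are saved under pics/ and viewed, and the job is handed in when it is done.

Besides the shell and the picture viewer there is one more tool, called after "Emit:" as a command line: name --pt "numbers of a row" for each row, then --argument value for the rest. servo_tool: Moves the arm, as the interface text tells. Its arguments: {"type":"object","properties":{"increments":{"type":"array"}},"required":["increments"]}

```bash
mkdir -p pics; cat > h.py <<'E'
import numpy as np,cv2
from plant import manip,optics,ticket
from scipy.spatial.transform import Rotation as R
def snap(n,f):
    p,d=optics.capture(n); np.savez(''+f+'.npz',p=p,d=d); cv2.imwrite('pics/'+f+'.png',p[:,:,::-1]); return p,d
def load(f):
    z=np.load(''+f+'.npz'); return z['p'],z['d']
def ray(n,uv):
    c=optics.calibration(n); uv=np.array(uv,float).reshape(-1,1,2)
    q=cv2.undistortPoints(uv,np.array(c['mtx']),np.array(c['D'])).reshape(-1,2)
    T=np.array(c['cam_to_world']); d=np.c_[q[:,0],-q[:,1],-np.ones(len(q))]
    return T[:3,3],d@T[:3,:3].T
def onz(n,uv,z):
    o,d=ray(n,uv); return o+d*((z-o[2])/d[:,2])[:,None]
def ondepth(n,uv,dep):
    o,d=ray(n,uv); return o+d*np.array(dep).reshape(-1,1)
def proj(n,X):
    c=optics.calibration(n); T=np.array(c['cam_to_world']); p=(np.array(X,float).reshape(-1,3)-T[:3,3])@T[:3,:3]
    p=p*[1,-1,-1]; return cv2.projectPoints(p,np.zeros(3),np.zeros(3),np.array(c['mtx']),np.array(c['D']))[0].reshape(-1,2)
def near(n,d):
    # world cloud image
    v,u=np.mgrid[0:480,0:640]; P=ondepth(n,np.c_[u.ravel(),v.ravel()],d.ravel()); return P.reshape(480,640,3)
E
python3 - <<'E'
from h import *
print(manip.observe())
for n in('top','side'):
    snap(n,n+'0'); c=optics.calibration(n); print(n,np.round(c['mtx'],1),c['D'],np.round(c['cam_to_world'],3))
E
```

```text
{'clock': 0.0, 'joint_pos': array([-1.33002457e+00,  4.23831800e-01,  1.63073540e+00,  2.41903799e-05,
        1.08858840e+00, -1.89856721e-02]), 'joint_vel': array([-0.00033017, -0.00011353,  0.00128965,  0.00026552,  0.00199926,
        0.00040074]), 'effort': array([ 9.33042247e-04, -5.57391214e+01, -2.81743115e+01, -3.05823983e-05,
        7.32995948e-03, -3.99408719e-06]), 'eef_pos': array([ 0.16043288, -0.60346947,  0.2305335 ]), 'tcp_rot': array([ 9.91578034e-01,  1.29508271e-01, -7.58366607e-05, -7.77859047e-04]), 'wrist_force': array([-0.0171225 , -0.68181177, -1.15778559]), 'wrist_torque': array([-0.0677088 ,  0.01058466, -0.04413764]), 'finger_gap': 0.08557557234341615}
top [[526.1   0.  314.3]
 [  0.  526.1 234.9]
 [  0.    0.    1. ]] [-0.1383844  0.         0.         0.         0.       ] [[-0.021  0.998 -0.055  0.472]
 [-0.999 -0.019  0.025 -0.04 ]
 [ 0.024  0.056  0.998  1.236]
 [ 0.     0.     0.     1.   ]]
side [[451.6   0.  317.2]
 [  0.  451.6 243. ]
 [  0.    0.    1. ]] [0.00134477 0.         0.         0.         0.        ] [[ 0.888  0.309 -0.341  0.243]
 [-0.46   0.592 -0.661 -0.619]
 [-0.003  0.744  0.668  0.706]
 [ 0.     0.     0.     1.   ]]
```

```bash
ls pics
```

```text
side0.png
top0.png
```

View pics/top0.png

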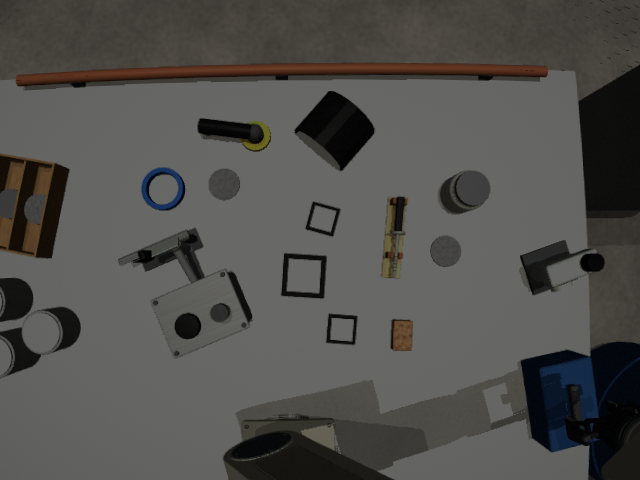

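View pics/side0.png

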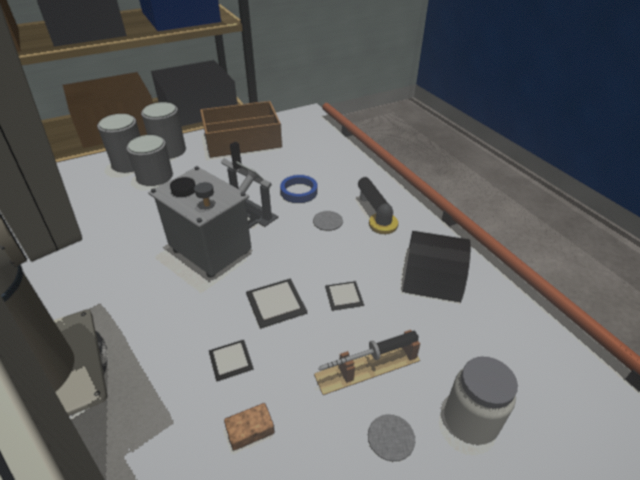

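```bash
python3 - <<'E'
from h import *
p,d=load('top0'); a=cv2.resize(p[210:370,90:270],None,fx=4,fy=4,interpolation=3); cv2.imwrite('pics/c1.png',cv2.resize(a,(675,600))[:,:,::-1])
p,d=load('side0'); a=cv2.resize(p[130:290,140:340],(750,600),interpolation=3); cv2.imwrite('pics/c2.png',a[:,:,::-1])
a=cv2.resize(p[310:410,290:450],(800,500),interpolation=3)
p,d=load('top0'); b=cv2.resize(p[185:290,370:425],(314,600),interpolation=3); cv2.imwrite('pics/c3.png',b[:,:,::-1]);cv2.imwrite('pics/c4.png',a[:,:,::-1])
E
```

```text
(no output)
```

View pics/c1.png

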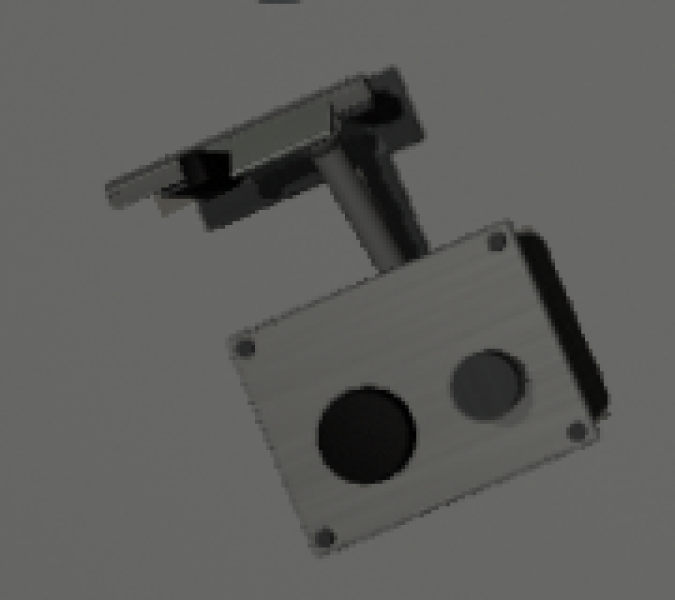

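View pics/c2.png

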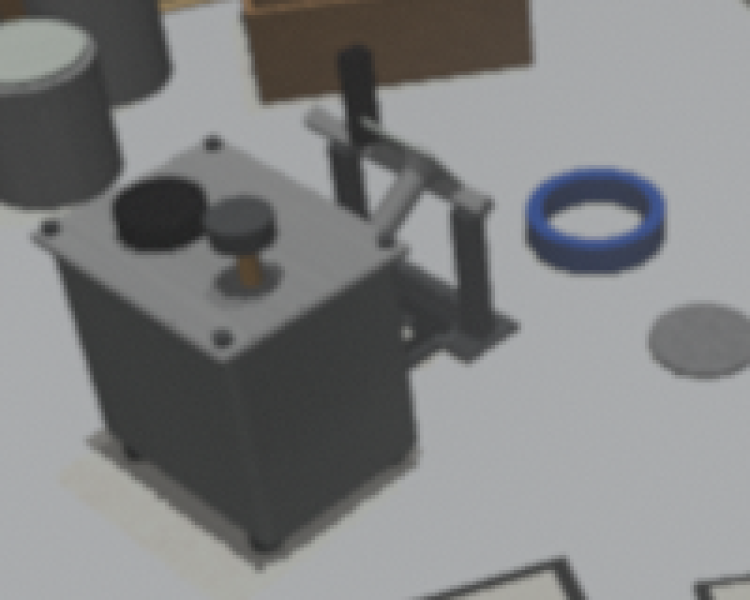

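View pics/c3.png

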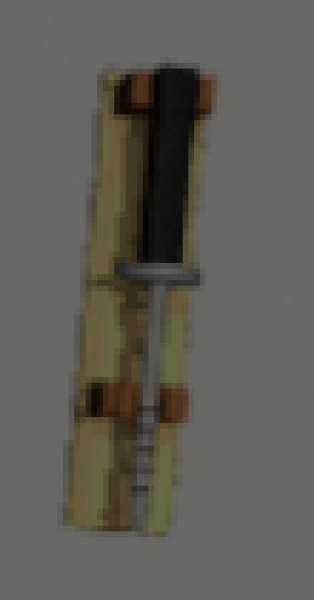

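View pics/c4.png

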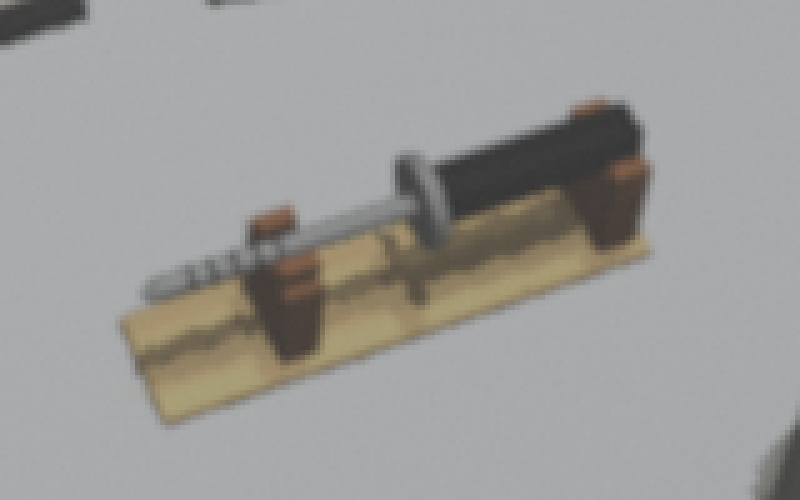

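```bash
python3 - <<'E'
from h import *
p,d=load('top0')
b=np.array([(245,347),(497,241),(577,432),(325,538)])/3.75+[90,210]
P=onz('top',b,.163); print('bolts',P.round(4)); print('depth z there',ondepth('top',b,[d[int(v),int(u)] for u,v in b]).round(4))
print(np.linalg.norm(P[1]-P[0]),np.linalg.norm(P[2]-P[1]),np.linalg.norm(P[3]-P[2]),np.linalg.norm(P[0]-P[3]))
c=P.mean(0); yv=(P[0]-P[1]+P[3]-P[2]); yv/=np.linalg.norm(yv); xv=np.array([yv[1],-yv[0],0])
xv2=P[0]-P[3]+P[1]-P[2]; xv2/=np.linalg.norm(xv2); print(xv,xv2)
o=c+.152*xv; o[2]=0; print('tank origin',o,'yaw',np.degrees(np.arctan2(xv[1],xv[0])))
C=near('top',d)
rel=C-o; X=rel@xv; Y=rel@yv; Z=C[...,2]
# tab
dark=(p.max(2)<40)&(np.abs(X)<.06)&(Y>0)&(Y<.15)&(Z>.15)
v,u=np.nonzero(dark); print('tab',len(v),[(u[i],v[i],X[dark][i].round(4),Y[dark][i].round(4),Z[dark][i].round(4)) for i in range(0,len(v),3)])
m=(np.abs(X)<.05)&(Y>-.05)&(Y<.15)&(Z>.1)
print('rail/mouth z>.1: X',X[m].min(),X[m].max(),'Y',Y[m].min(),Y[m].max())
# side projections
q=lambda x,y,z:o+x*xv+y*yv+[0,0,z]
for n in('top','side'):
  im=load(n+'0')[0].copy()
  im=cv2.resize(im,None,fx=3,fy=3,interpolation=cv2.INTER_CUBIC)
  for x,y,z,col in[(0,0,.135,(255,0,0)),(0,.048,.19,(0,255,0)),(0,.06,.19,(0,255,255)),(0,-.032,.12,(255,255,0)),(0,.132,.12,(255,255,0)),(-.092,.08,.162,(255,0,255)),(-.092,-.08,.162,(255,0,255)),(-.212,.08,.162,(255,0,255)),(-.212,-.08,.162,(255,0,255))]:
    s=proj(n,q(x,y,z))[0]; cv2.circle(im,tuple((s*3+1).astype(int)),3,col,-1)
  uv=proj(n,q(-.05,.03,.14))[0]*3; u0,v0=int(uv[0])-300,int(uv[1])-280; u0=max(u0,0);v0=max(v0,0)
  cv2.imwrite(f'pics/d_{n}.png',im[v0:v0+560,u0:u0+640,::-1])
# tile frames
dk=((p.max(2)<60)).astype(np.uint8)
g=cv2.findContours(dk[190:360,270:370],cv2.RETR_EXTERNAL,cv2.CHAIN_APPROX_NONE)[0]
for k in g:
  if cv2.contourArea(k)>100:
    r=cv2.minAreaRect(k); uv=np.array(r[0])+[270,190]; print('tile',uv,r[1],onz('top',uv,.01))
# rod
hm=(p.max(2)<45); hm[:190]=0;hm[245:]=0;hm[:,:385]=0;hm[:,415:]=0
v,u=np.nonzero(hm); print('handle',np.c_[u,v].min(0),np.c_[u,v].max(0),len(u))
print(np.median(C[hm],0))
E
```

```text
bolts [[0.3994 0.2608 0.163 ]
 [0.455  0.1213 0.163 ]
 [0.3508 0.0796 0.163 ]
 [0.2949 0.2185 0.163 ]]
depth z there [[0.3997 0.2598 0.1666]
 [0.455  0.1208 0.1662]
 [0.3511 0.0792 0.1661]
 [0.2958 0.2171 0.1687]]
0.15015331312580438 0.11226513017011219 0.149761330170229 0.11275483020296581
[0.92838018 0.37163187 0.        ] [0.9277259  0.37326218 0.        ]
tank origin [0.51612513 0.2265158  0.        ] yaw 21.816294209122056
tab 121 [(np.int64(140), np.int64(250), np.float64(0.0127), np.float64(0.0571), np.float64(0.1873)), (np.int64(143), np.int64(250), np.float64(0.0109), np.float64(0.0524), np.float64(0.1837)), (np.int64(147), np.int64(250), np.float64(0.011), np.float64(0.0512), np.float64(0.1595)), (np.int64(139), np.int64(251), np.float64(0.0111), np.float64(0.0587), np.float64(0.1911)), (np.int64(142), np.int64(251), np.float64(0.0086), np.float64(0.0527), np.float64(0.1924)), (np.int64(145), np.int64(251), np.float64(0.0083), np.float64(0.051), np.float64(0.1775)), (np.int64(148), np.int64(251), np.float64(0.0091), np.float64(0.0515), np.float64(0.1538)), (np.int64(140), n
[... 2923 characters left out ...]
1523)), (np.int64(143), np.int64(260), np.float64(-0.0064), np.float64(0.0631), np.float64(0.1726)), (np.int64(146), np.int64(260), np.float64(-0.0071), np.float64(0.0612), np.float64(0.1582))]
rail/mouth z>.1: X -0.04972839297480896 0.028085482463924238 Y -0.03352560984379282 0.13225383756723555
tile [341.31764984 328.87057495] (28.8378849029541, 29.298065185546875) [[ 0.32001355 -0.12953368  0.01      ]]
tile [303.575737   275.40177917] (42.760498046875, 42.5540885925293) [[ 0.44625456 -0.04430504  0.01      ]]
tile [322.54229736 218.51153564] (28.85520362854004, 28.592090606689453) [[ 0.57814406 -0.09128953  0.01      ]]
handle [390 197] [404 235] 317
[ 0.58584121 -0.261003    0.0582612 ]
```

View pics/d_top.png

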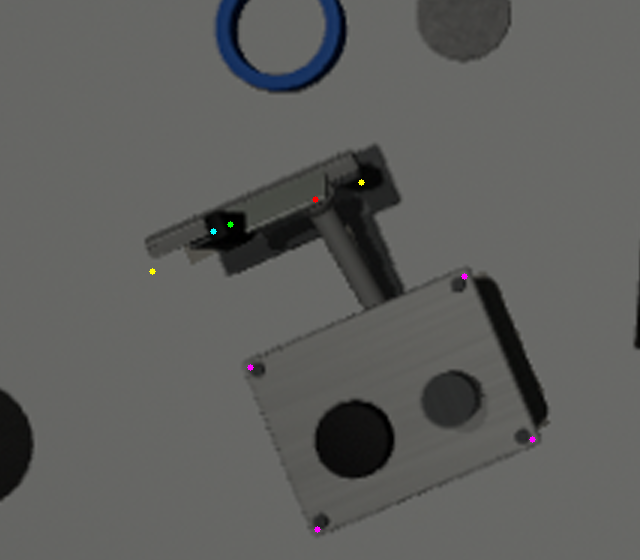

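View pics/d_side.png

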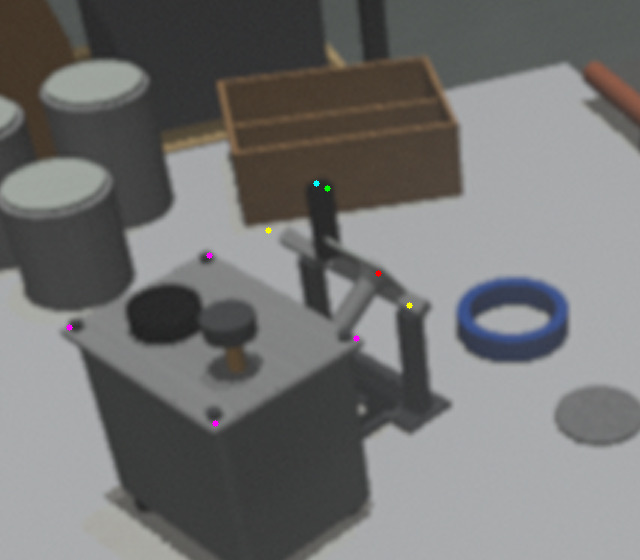

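```bash
cat >> h.py <<'E'
O=np.array([.5161,.2265,0]); YAW=np.radians(21.8); XV=np.array([np.cos(YAW),np.sin(YAW),0]); YV=np.array([-XV[1],XV[0],0])
TA=np.cos(np.radians(35))*XV+np.array([0,0,np.sin(np.radians(35))])
def tk(x,y,z): return O+x*XV+y*YV+[0,0,z]
def st():
    s=manip.observe(); Rm=R.from_quat(s['tcp_rot']).as_matrix(); p=np.array(s['eef_pos'])
    print('t %.2f tcp %s gap %.4f F %s'%(s['clock'],p.round(4),s['finger_gap'],np.round(s['wrist_force'],1)))
    return p,Rm
def togo(goal,Rg=None):
    p,Rm=st()
    print('shift units now-frame',((np.array(goal)-p)@Rm/.05).round(3))
    if Rg is not None:
        print('turn units',(R.from_matrix(Rm.T@Rg).as_rotvec(degrees=True)/5).round(3),'shift in goal-frame',((np.array(goal)-p)@Rg/.05).round(3))
E
python3 - <<'E'
from h import *
print(manip.observe and optics.calibration('top')['cam_to_world'][2])
RT=np.c_[XV,-YV,[0,0,-1]]
g=tk(.0025,.057,.156); print(g)
togo([.45,-.35,.29],RT); togo(g+[0,0,.1],RT); togo(g,RT)
# rod geometry from top view
p,d=load('top0')
hm=(p.max(2)<45); hm[:190]=0;hm[245:]=0;hm[:,:385]=0;hm[:,415:]=0
print(np.array([''.join('#' if x else '.' for x in r) for r in hm[192:245,385:415]]))
g=cv2.resize(load('side0')[0][300:420,300:460],(800,600),interpolation=2); cv2.imwrite('pics/c5.png',g[:,:,::-1])
E
```

```text
[0.02409657 0.05552267 0.99816661 1.23625553]
[0.49725325 0.28035211 0.156     ]
t 0.10 tcp [ 0.1605 -0.6036  0.2306] gap 0.0854 F [ 0.8 -0.1 -0.3]
shift units now-frame [ 6.899 -3.415 -1.183]
turn units [-1.500e-02 -1.000e-03 -1.383e+00] shift in goal-frame [ 7.26  -2.558 -1.187]
t 0.10 tcp [ 0.1605 -0.6036  0.2306] gap 0.0854 F [ 0.8 -0.1 -0.3]
shift units now-frame [ 11.051 -15.355  -0.486]
turn units [-1.500e-02 -1.000e-03 -1.383e+00] shift in goal-frame [ 12.819 -13.913  -0.507]
t 0.10 tcp [ 0.1605 -0.6036  0.2306] gap 0.0854 F [ 0.8 -0.1 -0.3]
shift units now-frame [ 11.051 -15.353   1.514]
turn units [-1.500e-02 -1.000e-03 -1.383e+00] shift in goal-frame [ 12.819 -13.913   1.493]
['..............................' '..............................'
 '..............................' '..............................'
 '..............................' '............#######...........'
 '.......#....########..........' '......##...#########..........'
 '.....###...#########..........' '.....###...#########..........'
 '.....###...#########..........' '.....####..#########..........'
 '
[... 672 characters left out ...]
.......########.............' '.........########.............'
 '.........########.............' '.........########.............'
 '.........########.............' '.........########.............'
 '.........########.............' '......#.......................'
 '......#.......................' '.......##.....................'
 '........###...................' '..........#...................'
 '..............................' '..............................'
 '..............................' '..............................'
 '..............................' '..............................'
 '..............................' '..............................'
 '..............................']
```

View pics/c5.png

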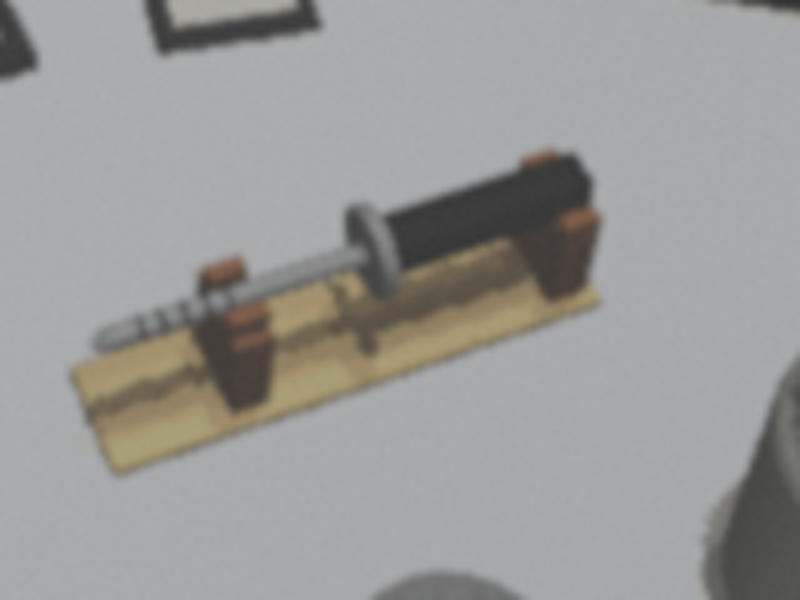

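Candidates:
- **Shutter tab:** the black upright tab at top-view (144,254). The black filler cap at (188,326) could be mistaken for it.
- **Rod:** the only one, in the cradle at (398,215).
- **Tiles:** (303,275) is 43 px across and the other two, at (341,329) and (322,218), are about 29 px. I choose the first.
- **Tank:** the one with tube and rail, at (200,312). The grey box by the base at (290,430) is not it.

The crops confirm the tab and the rod.

Emit:
servo_tool --pt "1 0.5 -0.2 -0.4 0 0 -0.4" --pt "1 1 -0.3 -0.4 0 0 -0.5" --pt "1 1 -0.3 -0.4 0 0 -0.5" --pt "1 1 -0.4 0 0 0 0" --pt "1 1 -0.4 0 0 0 0" --pt "1 1 -0.4 0 0 0 0" --pt "1 1 -0.4 0 0 0 0" --pt "1 0.5 -0.9 0 0 0 0" --pt "1 0.5 -1 0 0 0 0" --pt "1 0.5 -1 0 0 0 0" --pt "1 0.5 -1 0 0 0 0" --pt "1 0.5 -1 0 0 0 0"

```text
clock: 1.6
eef_pos: [0.448, -0.1038, 0.2912]
tcp_rot: [0.982, 0.19, -0.0, -0.0]
wrist_force: [0.7, 0.2, -0.7]
finger_gap: 0.0853
```

```bash
python3 - <<'E'
from h import *
RT=np.c_[XV,-YV,[0,0,-1]]
g=tk(.0025,.057,.156); togo(g+[0,0,.1],RT)
E
```

```text
t 1.60 tcp [ 0.448  -0.1038  0.2912] gap 0.0853 F [ 0.7  0.2 -0.7]
shift units now-frame [ 3.777 -6.763  0.704]
turn units [-0.001  0.001  0.014] shift in goal-frame [ 3.769 -6.768  0.704]
```

Emit:
servo_tool --pt "1 0.6 -1 0 0 0 0" --pt "1 0.6 -1 0 0 0 0" --pt "1 0.6 -1 0 0 0 0" --pt "1 0.6 -1 0.2 0 0 0" --pt "1 0.6 -1 0.2 0 0 0" --pt "1 0.5 -1 0.2 0 0 0" --pt "1 0.2 -0.5 0.1 0 0 0" --pt "1 0 0 0 0 0 0" --pt "1 0 0 0 0 0 0"

```text
clock: 2.72
eef_pos: [0.4985, 0.2643, 0.2561]
tcp_rot: [0.982, 0.19, -0.0, 0.0]
wrist_force: [-0.6, -0.3, 0.3]
finger_gap: 0.085
```

```bash
python3 - <<'E'
from h import *
RT=np.c_[XV,-YV,[0,0,-1]]
g=tk(.0025,.057,.156); togo(g,RT)
snap('side','s1');snap('top','t1')
p,_=load('s1'); cv2.imwrite('pics/c6.png',cv2.resize(p[60:310,120:380],(624,600))[:,:,::-1])
E
```

```text
t 2.73 tcp [0.4985 0.2643 0.2561] gap 0.0850 F [-0.6 -0.3  0.3]
shift units now-frame [ 0.097 -0.308  2.002]
turn units [0.004 0.009 0.018] shift in goal-frame [ 0.095 -0.308  2.003]
```

View pics/c6.png

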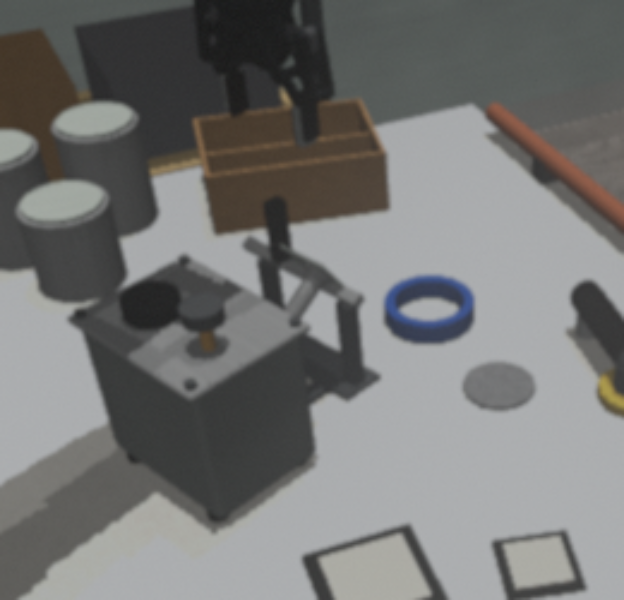

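Emit:
servo_tool --pt "1 0.1 -0.3 0 0 0 0" --pt "1 0 0 0.5 0 0 0" --pt "1 0 0 0.5 0 0 0" --pt "1 0 0 0.5 0 0 0" --pt "1 0 0 0.4 0 0 0" --pt "1 0 0 0.1 0 0 0" --pt "-1 0 0 0 0 0 0" --pt "-1 0 0 0 0 0 0" --pt "-1 0 0 0 0 0 0" --pt "-1 0 0 0 0 0 0" --pt "-1 0 0 0 0 0 0" --pt "-1 0 0 0 0 0 0"

```text
clock: 4.32
eef_pos: [0.4981, 0.2809, 0.1569]
tcp_rot: [0.982, 0.19, 0.0, -0.0]
wrist_force: [-1.1, -0.3, 5.3]
finger_gap: 0.0134
```

```bash
python3 - <<'E'
from h import *
p,_=st(); print((p-O)@XV,(p-O)@YV)
E
```

```text
t 4.33 tcp [0.4981 0.2809 0.1569] gap 0.0134 F [-1.1 -0.3  5.3]
0.003516598121783579 0.057194540053854076
```

Emit:
servo_tool --pt "-1 0 -0.1 0 0 0 0" --pt "-1 0 -0.2 0 0 0 0" --pt "-1 0 -0.2 0 0 0 0" --pt "-1 0 -0.2 0 0 0 0" --pt "-1 0 -0.1 0 0 0 0" --pt "-1 0 -0.1 0 0 0 0" --pt "-1 0 0 0 0 0 0"

```text
clock: 5.2
eef_pos: [0.4812, 0.3229, 0.157]
tcp_rot: [0.982, 0.19, 0.0, -0.0]
wrist_force: [-1.8, 1.6, 6.7]
finger_gap: 0.0132
```

```bash
python3 - <<'E'
from h import *
p,_=st(); print((p-O)@XV,(p-O)@YV, manip.observe()['wrist_force']@YV)
E
```

```text
t 5.20 tcp [0.4812 0.3229 0.157 ] gap 0.0132 F [-1.8  1.6  6.7]
0.0033927689696565885 0.10250695569345412 2.1646568806049005
```

Not yet at the stop, so I push on in small steps.

Emit:
servo_tool --pt "-1 0 -0.04 0 0 0 0" --pt "-1 0 -0.04 0 0 0 0" --pt "-1 0 0 0 0 0 0"

```text
clock: 5.58
eef_pos: [0.4805, 0.3245, 0.1569]
tcp_rot: [0.982, 0.19, 0.0, 0.002]
wrist_force: [3.7, -10.3, 7.1]
finger_gap: 0.0134
```

```bash
python3 - <<'E'
from h import *
p,_=st(); print((p-O)@XV,(p-O)@YV, manip.observe()['wrist_force']@YV)
E
```

```text
t 5.58 tcp [0.4805 0.3245 0.1569] gap 0.0134 F [  3.7 -10.3   7.1]
0.003323773712788776 0.10419112412356471 -10.908914610490037
```

Emit:
servo_tool --pt "0.2 0 0.02 0 0 0 0" --pt "0.2 0 0 0 0 0 0" --pt "0.2 0 0 0 0 0 0" --pt "0.2 0 0 0 0 0 0" --pt "0.2 0 0 -0.5 0 0 0" --pt "0.2 0 0 -1 0 0 0" --pt "0.2 0 0 -1 0 0 0" --pt "0.2 0 0.3 -0.5 0 0 0"

```text
clock: 6.58
eef_pos: [0.4862, 0.3125, 0.3095]
tcp_rot: [0.982, 0.19, 0.002, -0.001]
wrist_force: [0.4, 0.3, 0.5]
finger_gap: 0.051
```

```bash
python3 - <<'E'
from h import *
st()
p,d=load('top0')
# handle edges, top surface z=.059
def mid(r): return r
e=np.array([[400.0,200],[397.5,230]])
W=onz('top',[[400.2,200.5],[399.6,206.5],[398.4,215.5],[397.5,225.5],[397.0,230]],.059); print(W.round(4))
a=W[0]-W[-1]; print('yaw',np.degrees(np.arctan2(a[1],a[0])))
ends=onz('top',[[400.5,196.7],[397.0,230.6]],.059); print('ends',ends.round(4),np.linalg.norm(ends[0]-ends[1]),ends.mean(0))
# tip: c3 crop scale 314/55=5.71 ; tip ~ (140,530)
s=5.71; t=onz('top',[[370+140/s,185+532/s]],.05); c=onz('top',[[370+159/s,185+272/s]],.05); print('tip',t,'collar',c,np.linalg.norm(t-c))
a=ends.mean(0)-t[0]; print('yaw tip-handle',np.degrees(np.arctan2(a[1],a[0])),np.linalg.norm(a[:2]))
# side: shaft line & tip, handle at z=.05; c5 crop scale 5, offset(300,300)
u=onz('side',[[300+97/5,300+338/5],[300+375/5,300+250/5]],.05); print('side tip,collar',u.round(4),np.degrees(np.arctan2(*(u[1]-u[0])[[1,0]])))
E
```

```text
t 6.58 tcp [0.4862 0.3125 0.3095] gap 0.0510 F [0.4 0.3 0.5]
[[ 0.6118 -0.2665  0.059 ]
 [ 0.5981 -0.2647  0.059 ]
 [ 0.5777 -0.2613  0.059 ]
 [ 0.5551 -0.2585  0.059 ]
 [ 0.5449 -0.2571  0.059 ]]
yaw -8.020439531350348
ends [[ 0.6205 -0.2675  0.059 ]
 [ 0.5435 -0.257   0.059 ]] 0.07764335211965957 [ 0.58199333 -0.26224433  0.059     ]
tip [[ 0.43619041 -0.24999072  0.05      ]] collar [[ 0.5393896  -0.26048892  0.05      ]] 0.10373178996300163
yaw tip-handle -4.8039789536978 0.1463169248342398
side tip,collar [[ 0.4384 -0.2464  0.05  ]
 [ 0.5393 -0.2599  0.05  ]] -7.606284522170545
```

```bash
python3 - <<'E'
from h import *
y=np.radians(-6.8); RG=np.c_[[np.cos(y),np.sin(y),0],[np.sin(y),-np.cos(y),0],[0,0,-1]]
togo([.5835,-.263,.15],RG)
E
```

```text
t 6.58 tcp [0.4862 0.3125 0.3095] gap 0.0510 F [0.4 0.3 0.5]
shift units now-frame [-2.513 11.405  3.168]
turn units [-0.023 -0.044  5.752] shift in goal-frame [ 3.295 11.198  3.189]
```

Emit:
servo_tool --pt "0.2 0 0.6 0 0 0 0.9" --pt "0.2 0 1 0 0 0 0.95" --pt "0.2 0 1 0 0 0 1" --pt "0.2 0 1 0 0 0 1" --pt "0.2 0 1 0 0 0 1" --pt "0.2 0 1 0 0 0 0.9" --pt "0.2 0 1 0 0 0 0" --pt "0.2 0.3 1 0 0 0 0" --pt "0.2 0.3 1 0 0 0 0" --pt "0.2 0 0 0 0 0 0"

```text
clock: 7.82
eef_pos: [0.5416, -0.1179, 0.3062]
tcp_rot: [0.998, -0.062, 0.0, 0.0]
wrist_force: [-0.2, 0.3, -0.2]
finger_gap: 0.0512
```

```bash
python3 - <<'E'
from h import *
y=np.radians(-6.8); RG=np.c_[[np.cos(y),np.sin(y),0],[np.sin(y),-np.cos(y),0],[0,0,-1]]
togo([.5835,-.263,.15],RG)
E
```

```text
t 7.83 tcp [ 0.5416 -0.1179  0.3062] gap 0.0512 F [-0.2  0.3 -0.2]
shift units now-frame [1.189 2.776 3.126]
turn units [ 0.005 -0.004 -0.059] shift in goal-frame [1.176 2.783 3.124]
```

Emit:
servo_tool --pt "0.2 0.4 0.9 0.6 0 0 -0.06" --pt "0.2 0.4 0.9 0.6 0 0 0" --pt "0.2 0.4 0.9 0.6 0 0 0" --pt "0.2 0 0.1 0.7 0 0 0" --pt "0.2 0 0 0.6 0 0 0" --pt "0.2 0 0 0 0 0 0"

```text
clock: 8.57
eef_pos: [0.5831, -0.2592, 0.1488]
tcp_rot: [0.998, -0.057, -0.003, -0.001]
wrist_force: [-0.3, 0.5, -0.0]
finger_gap: 0.0515
```

```bash
python3 - <<'E'
from h import *
y=np.radians(-6.8); RG=np.c_[[np.cos(y),np.sin(y),0],[np.sin(y),-np.cos(y),0],[0,0,-1]]
togo([.5835,-.263,.031],RG)
snap('side','s2');snap('top','t2')
p,_=load('s2'); cv2.imwrite('pics/c7.png',cv2.resize(p[230:420,270:470],(632,600))[:,:,::-1])
cv2.imwrite('pics/c8.png',cv2.resize(p[130:250,200:310],(550,600),interpolation=2)[:,:,::-1])
p,_=load('t2'); cv2.imwrite('pics/c9.png',cv2.resize(p[180:300,100:240],(700,600),interpolation=2)[:,:,::-1])
E
```

```text
t 8.57 tcp [ 0.5831 -0.2592  0.1488] gap 0.0515 F [-0.3  0.5 -0. ]
shift units now-frame [0.03  0.079 2.356]
turn units [-0.024  0.062  0.054] shift in goal-frame [0.018 0.074 2.356]
```

View pics/c7.png

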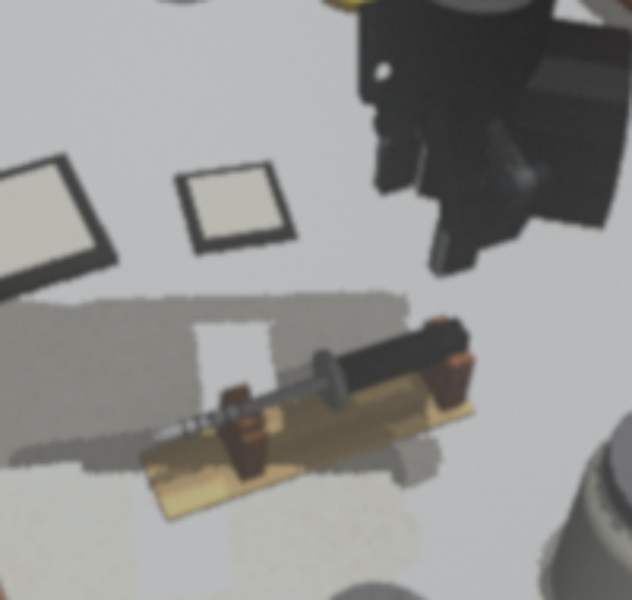

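View pics/c8.png

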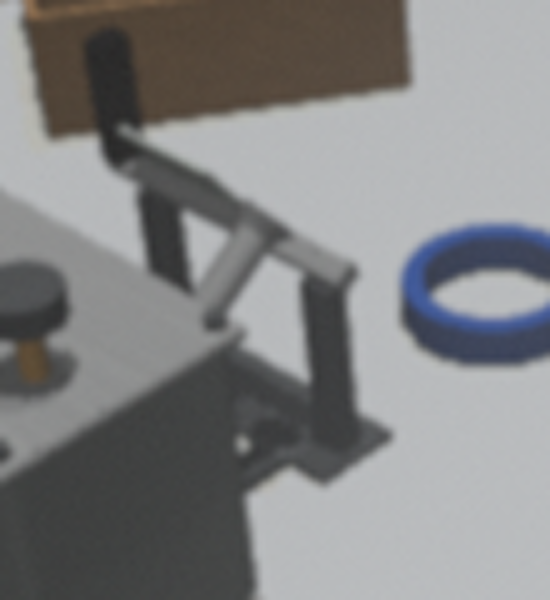

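View pics/c9.png

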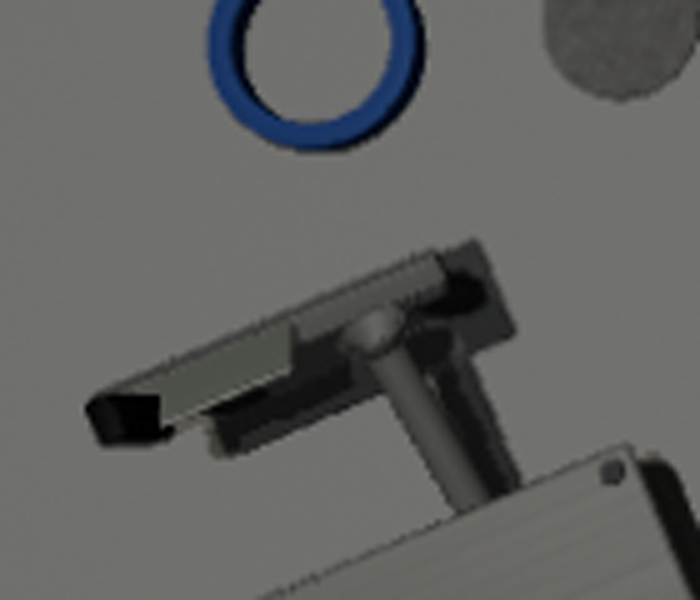

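Emit:
servo_tool --pt "0.2 0.02 0.07 0.4 0 0.06 0.05" --pt "0.2 0 0 0.5 0 0 0" --pt "0.2 0 0 0.5 0 0 0" --pt "0.2 0 0 0.5 0 0 0" --pt "0.2 0 0 0.35 0 0 0" --pt "0.2 0 0 0.1 0 0 0" --pt "0.2 0 0 0 0 0 0"

```text
clock: 9.55
eef_pos: [0.5863, -0.2647, 0.0344]
tcp_rot: [0.998, -0.059, 0.003, 0.0]
wrist_force: [0.1, -0.3, -1.0]
finger_gap: 0.0516
```

```bash
python3 - <<'E'
from h import *
y=np.radians(-6.8); RG=np.c_[[np.cos(y),np.sin(y),0],[np.sin(y),-np.cos(y),0],[0,0,-1]]
togo([.5835,-.263,.031],RG)
print(proj('top',O+[0,0,.135]),proj('side',O+[0,0,.135]))
m=onz('top',[[175.3,244.6]],.135)[0]; print('mouth top-view',m,(m-O)@XV,(m-O)@YV)
p,_=load('t2'); cv2.imwrite('pics/c10.png',cv2.resize(p[230:262,155:195],(800,640),interpolation=0)[:600,:,::-1])
p,_=load('s2'); cv2.imwrite('pics/c11.png',cv2.resize(p[160:200,235:275],(600,600),interpolation=0)[:,:,::-1])
E
```

```text
t 9.55 tcp [ 0.5863 -0.2647  0.0344] gap 0.0516 F [ 0.1 -0.3 -1. ]
shift units now-frame [-0.06  -0.027  0.068]
turn units [ 0.003 -0.069 -0.001] shift in goal-frame [-0.059 -0.027  0.069]
[[174.43746295 245.72960067]] [[253.71121399 173.11920142]]
mouth top-view [0.51844257 0.22464375 0.135     ] 0.0014856906022870868 -0.0025934541896271476
```

View pics/c10.png

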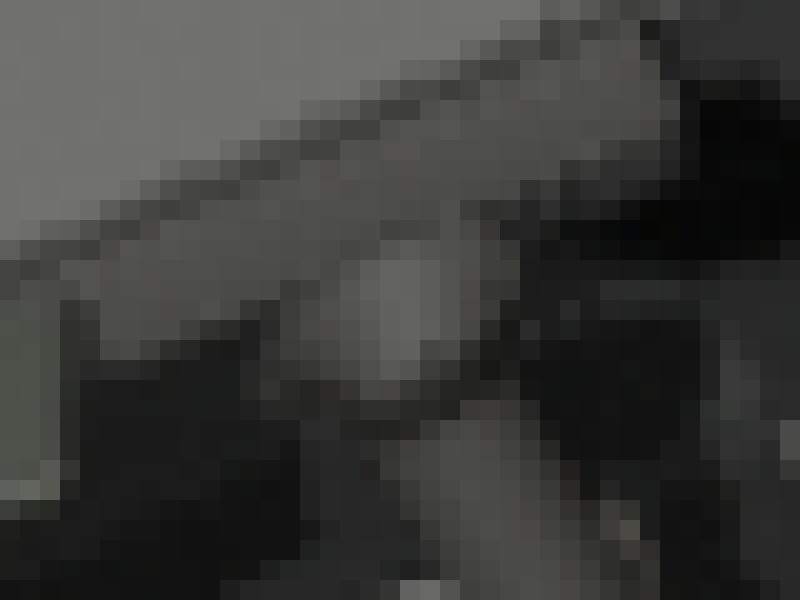

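View pics/c11.png

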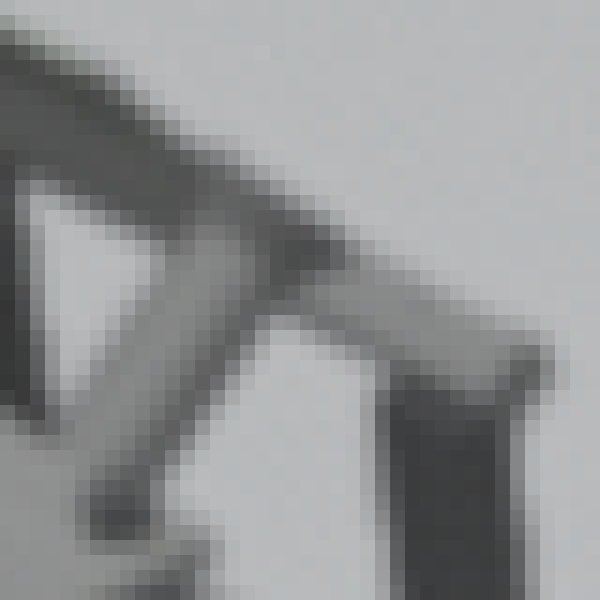

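Emit:
servo_tool --pt "0.2 -0.05 -0.02 0.07 0 0 0" --pt "-1 0 0 0 0 0 0" --pt "-1 0 0 0 0 0 0" --pt "-1 0 0 0 0 0 0" --pt "-1 0 0 0 0 0 0" --pt "-1 0 0 0 0 0 0"

```text
clock: 10.3
eef_pos: [0.5837, -0.2635, 0.0308]
tcp_rot: [0.998, -0.059, 0.003, 0.0]
wrist_force: [-1.0, 0.6, 6.8]
finger_gap: 0.0152
```

```bash
python3 - <<'E'
from h import *
p,Rm=st(); print(Rm.round(3), np.degrees(np.arctan2(Rm[1,0],Rm[0,0])))
E
```

```text
t 10.30 tcp [ 0.5837 -0.2635  0.0308] gap 0.0152 F [-1.   0.6  6.8]
[[ 0.993 -0.119  0.006]
 [-0.119 -0.993 -0.001]
 [ 0.006  0.    -1.   ]] -6.8128004435888565
```

Gripped (gap 15 mm). I lift straight up and turn the other views on it.

Emit:
servo_tool --pt "-1 0 0 -0.2 0 0 0" --pt "-1 0 0 -0.4 0 0 0" --pt "-1 0 0 -0.8 0 0 0" --pt "-1 0 0 -1 0 0 0" --pt "-1 0 0 -1 0 0 0" --pt "-1 0 0 -1 0 0 0" --pt "-1 0 0 -0.6 0 0 0" --pt "-1 0 0 0 0 0 0"

```text
clock: 11.3
eef_pos: [0.5834, -0.2638, 0.2845]
tcp_rot: [0.998, -0.059, 0.006, 0.001]
wrist_force: [-0.1, 0.2, -1.7]
finger_gap: 0.0149
```

```bash
python3 - <<'E'
from h import *
p,Rm=st()
g=p-.019*Rm[:,2]; tip=g-.146*Rm[:,0]; col=g-.046*Rm[:,0]
print('grip',g,'tip pred',tip)
snap('side','s3');snap('top','t3')
for n,f in(('side','s3'),('top','t3')):
    im,_=load(f); uv=proj(n,[g,col,tip]); print(n,uv.round(1))
    c=uv.mean(0).astype(int); x0,y0=c[0]-60,c[1]-50; x0=max(x0,0);y0=max(y0,0)
    b=cv2.resize(im[y0:y0+100,x0:x0+120],(720,600),interpolation=2)
    for q in uv: cv2.circle(b,tuple(((q-[x0,y0])*6+3).astype(int)),3,(255,0,0),-1)
    cv2.imwrite(f'pics/e_{n}.png',b[:,:,::-1])
E
```

```text
t 11.30 tcp [ 0.5834 -0.2638  0.2845] gap 0.0149 F [-0.1  0.2 -1.7]
grip [ 0.58318488 -0.26369417  0.3035184 ] tip pred [ 0.43822576 -0.24637496  0.3018162 ]
side [[418.8 231.4]
 [388.8 239.6]
 [319.4 258.5]]
top [[424.4 200. ]
 [422.2 225.3]
 [417.2 280.8]]
```

View pics/e_side.png

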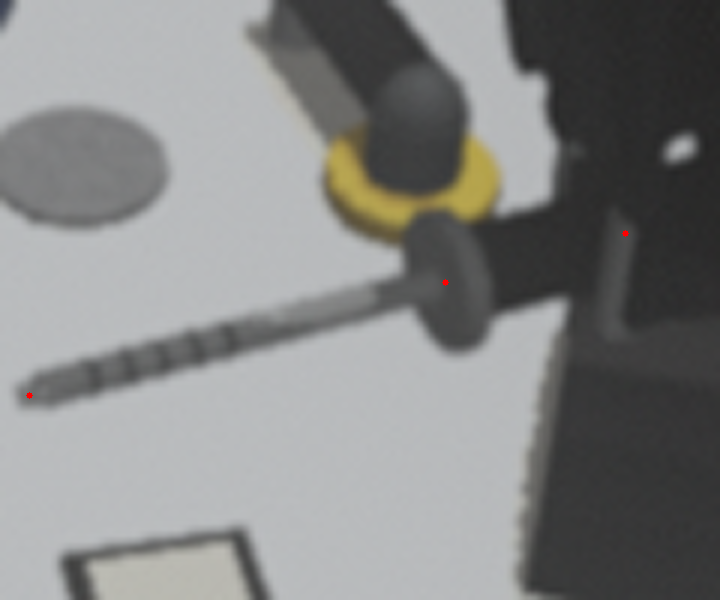

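View pics/e_top.png

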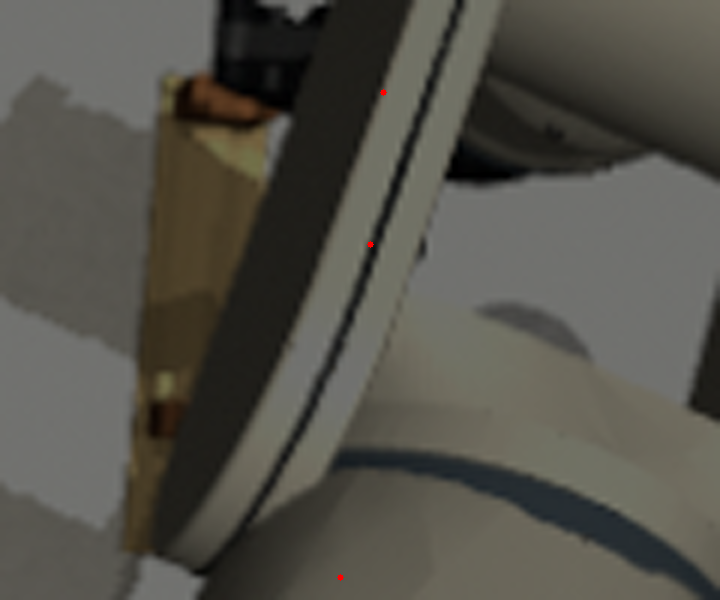

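```bash
cat >> h.py <<'E'
RL=np.c_[XV,-YV,[0,0,-1]]
RI=np.c_[TA,-YV,np.cross(TA,-YV)]
def ins(s):  # TCP for collar face s metres out of the mouth
    return O+[0,0,.135]+(.046+s)*TA+.019*RI[:,2]
E
python3 - <<'E'
from h import *
print(RI.round(3), ins(.14), ins(0))
togo(ins(.15)*[1,1,0]+[0,0,.30],RL)
E
```

```text
[[ 0.761  0.371  0.533]
 [ 0.304 -0.928  0.213]
 [ 0.574 -0.    -0.819]] [0.66768481 0.2871296  0.22612133] [0.56120486 0.24454066 0.14582063]
t 11.40 tcp [ 0.5816 -0.263   0.2803] gap 0.0148 F [-0.3  0.  -1.8]
shift units now-frame [  0.549 -11.207  -0.39 ]
turn units [ 0.014 -0.058 -5.724] shift in goal-frame [ 5.848 -9.576 -0.394]
```

Emit:
servo_tool --pt "-1 0 -0.6 -0.2 0 0 -0.7" --pt "-1 0.2 -0.9 -0.2 0 0 -1" --pt "-1 0.2 -0.9 0 0 0 -1" --pt "-1 0.2 -0.9 0 0 0 -1" --pt "-1 0.2 -0.9 0 0 0 -1" --pt "-1 0.2 -0.9 0 0 0 -1" --pt "-1 0.2 -0.9 0 0 0 0" --pt "-1 0.2 -0.9 0 0 0 0" --pt "-1 0.1 -0.5 0 0 0 0" --pt "-1 0 0 0 0 0 0"

```text
clock: 12.65
eef_pos: [0.5883, 0.1117, 0.2982]
tcp_rot: [0.982, 0.189, 0.001, 0.001]
wrist_force: [0.6, -0.2, -1.9]
finger_gap: 0.0147
```

```bash
python3 - <<'E'
from h import *
togo(ins(.15)*[1,1,0]+[0,0,.30],RL)
E
```

```text
t 12.65 tcp [0.5883 0.1117 0.2982] gap 0.0147 F [ 0.6 -0.2 -1.9]
shift units now-frame [ 2.943 -2.665 -0.037]
turn units [ 0.019 -0.014  0.008] shift in goal-frame [ 2.941 -2.667 -0.037]
```

Translate, then pitch by +7 units about tool y.

Emit:
servo_tool --pt "-1 0.7 -0.6 0 0 0 0" --pt "-1 0.75 -0.7 0 0 0 0" --pt "-1 0.75 -0.7 0 0 0 0" --pt "-1 0.75 -0.65 0 0 0 0" --pt "-1 0 0 0 0 1 0" --pt "-1 0 0 0 0 1 0" --pt "-1 0 0 0 0 1 0" --pt "-1 0 0 0 0 1 0" --pt "-1 0 0 0 0 1 0" --pt "-1 0 0 0 0 1 0" --pt "-1 0 0 0 0 1 0" --pt "-1 0 0 0 0 0 0"

```text
clock: 14.15
eef_pos: [0.6761, 0.2859, 0.2977]
tcp_rot: [0.937, 0.179, 0.295, -0.055]
wrist_force: [0.6, -0.2, -2.0]
finger_gap: 0.0149
```

```bash
python3 - <<'E'
from h import *
togo(ins(.15),RI)
E
```

```text
t 14.15 tcp [0.6761 0.2859 0.2977] gap 0.0149 F [ 0.6 -0.2 -2. ]
shift units now-frame [-0.741 -0.089  1.088]
turn units [ 0.049  0.011 -0.008] shift in goal-frame [-0.742 -0.085  1.088]
```

Emit:
servo_tool --pt "-1 -0.25 -0.08 0.35 0.05 0 0" --pt "-1 -0.25 0 0.4 0 0 0" --pt "-1 -0.24 0 0.34 0 0 0" --pt "-1 0 0 0 0 0 0" --pt "-1 0 0 0 0 0 0"

```text
clock: 14.78
eef_pos: [0.6783, 0.292, 0.2353]
tcp_rot: [0.936, 0.18, 0.298, -0.058]
wrist_force: [0.5, 0.6, -1.0]
finger_gap: 0.0153
```

```bash
cat > chk.py <<'E'
from h import *
import sys
f=sys.argv[1]
p,Rm=st()
g=p-.019*Rm[:,2]; tip=g-.146*Rm[:,0]; col=g-.046*Rm[:,0]
rel=tip-O-[0,0,.135]; print('tip rel mouth: axial %.4f  y %.4f  n %.4f'%(rel@TA,rel@YV,rel@RI[:,2]))
snap('side',f+'s');snap('top',f+'t')
M=O+[0,0,.135]
for n,k in(('side','s'),('top','t')):
    im,_=load(f+k); uv=proj(n,[g,col,tip,M,M-.1*TA]); print(n,uv.round(1).tolist())
    c=((uv[2]+uv[3])/2).astype(int); x0,y0=max(c[0]-50,0),max(c[1]-40,0)
    b=cv2.resize(im[y0:y0+75,x0:x0+100],(800,600),interpolation=2)
    for q in uv: cv2.circle(b,tuple(((q-[x0,y0])*8+4).astype(int)),3,(255,0,0),-1)
    cv2.imwrite(f'pics/{f}_{n}.png',b[:,:,::-1])
E
python3 chk.py f1; python3 -c "
from h import *
togo(ins(.15),RI)"
```

```text
t 14.78 tcp [0.6783 0.292  0.2353] gap 0.0153 F [ 0.5  0.6 -1. ]
tip rel mouth: axial 0.0548  y 0.0006  n -0.0001
side [[300.4, 101.1], [289.8, 117.4], [266.5, 153.2], [253.7, 173.1], [229.8, 209.7]]
top [[128.4, 164.7], [139.5, 184.7], [162.4, 225.2], [174.4, 245.7], [194.7, 280.9]]
t 14.88 tcp [0.6782 0.2922 0.2359] gap 0.0149 F [-1.3 -0.2 -0.3]
shift units now-frame [-0.104  0.016  0.026]
turn units [-0.012 -0.07  -0.003] shift in goal-frame [-0.104  0.016  0.027]
```

View pics/f1_side.png

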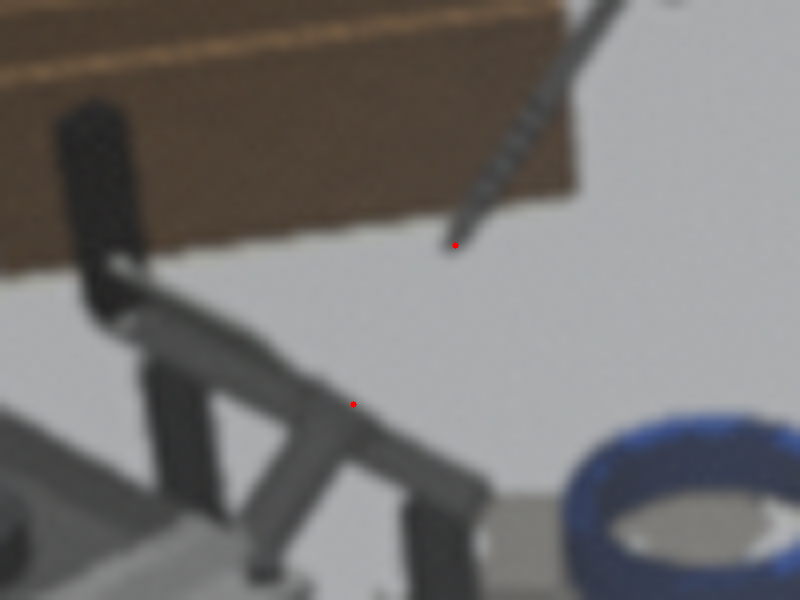

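View pics/f1_top.png

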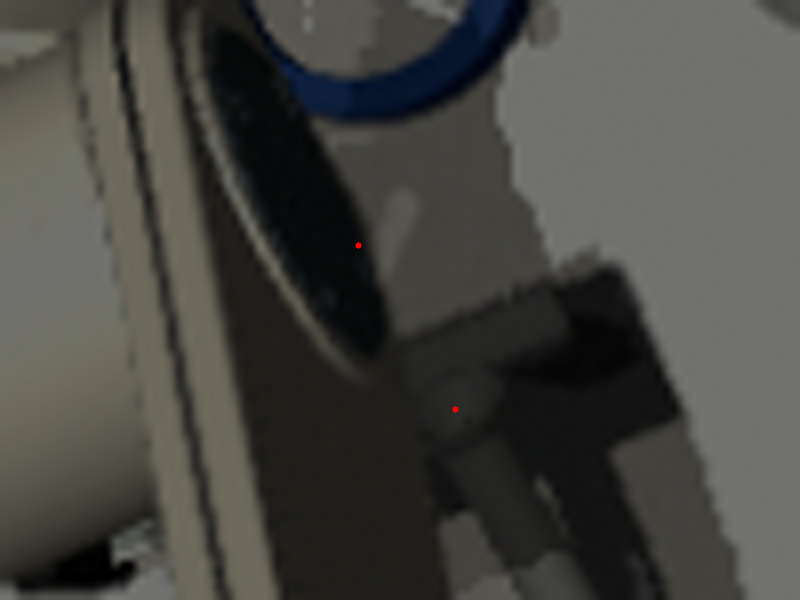

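Emit:
servo_tool --pt "-1 -0.2 -0.02 0.02 0 -0.07 0" --pt "-1 -0.3 0 0 0 0 0" --pt "-1 -0.3 0 0 0 0 0" --pt "-1 -0.2 0 0 0 0 0" --pt "-1 -0.2 0 0 0 0 0" --pt "-1 -0.1 0 0 0 0 0" --pt "-1 -0.1 0 0 0 0 0" --pt "-1 0 0 0 0 0 0"

```text
clock: 15.88
eef_pos: [0.6242, 0.2719, 0.1935]
tcp_rot: [0.937, 0.18, 0.294, -0.057]
wrist_force: [0.3, -0.5, -1.3]
finger_gap: 0.0151
```

```bash
python3 chk.py f2; python3 -c "
from h import *
togo(ins(0),RI)"
```

```text
t 15.88 tcp [0.6242 0.2719 0.1935] gap 0.0151 F [ 0.3 -0.5 -1.3]
tip rel mouth: axial -0.0164  y 0.0020  n 0.0000
side [[283.7, 126.4], [272.9, 142.8], [249.2, 178.8], [253.7, 173.1], [229.8, 209.7]]
top [[144.8, 195.3], [155.4, 214.0], [177.0, 252.1], [174.4, 245.7], [194.7, 280.9]]
t 15.97 tcp [0.6247 0.2721 0.194 ] gap 0.0147 F [-0.8 -1.  -1.2]
shift units now-frame [-1.685  0.041 -0.003]
turn units [-0.014  0.01  -0.002] shift in goal-frame [-1.685  0.04  -0.005]
```

View pics/f2_side.png

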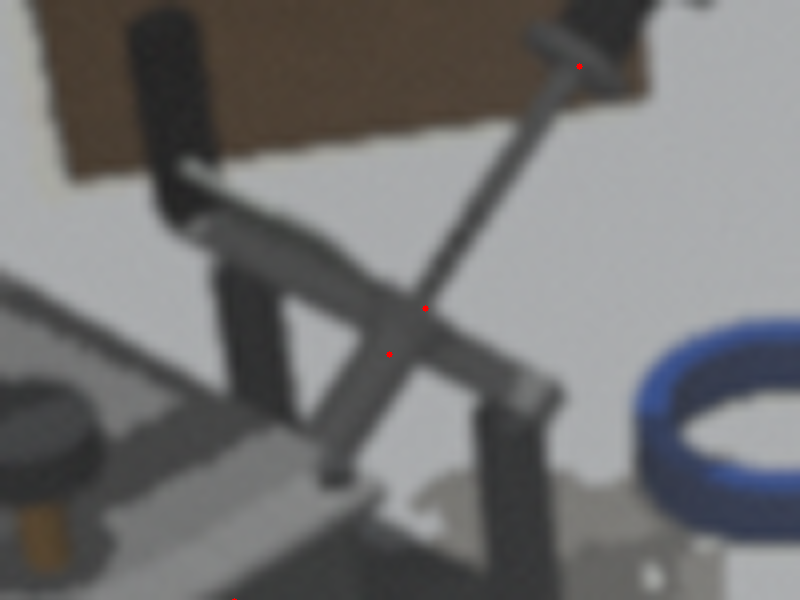

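View pics/f2_top.png

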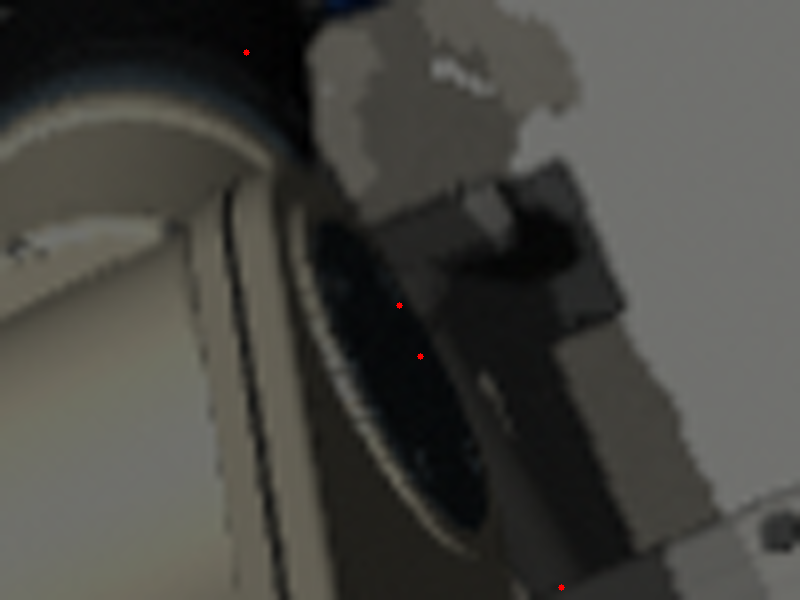

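Emit:
servo_tool --pt "-1 -0.1 0 0 0 0 0" --pt "-1 -0.1 0 0 0 0 0" --pt "-1 -0.1 0 0 0 0 0" --pt "-1 -0.1 0 0 0 0 0" --pt "-1 -0.1 0 0 0 0 0" --pt "-1 0 0 0 0 0 0"

```text
clock: 16.73
eef_pos: [0.6048, 0.2641, 0.1789]
tcp_rot: [0.937, 0.18, 0.294, -0.057]
wrist_force: [0.7, -0.1, -1.4]
finger_gap: 0.0148
```

```bash
python3 -c "
from h import *
togo(ins(0),RI)
F=manip.observe()['wrist_force'];print(F@TA,F@YV,F@RI[:,2])"
```

```text
t 16.73 tcp [0.6048 0.2641 0.1789] gap 0.0148 F [ 0.7 -0.1 -1.4]
shift units now-frame [-1.161  0.04  -0.002]
turn units [-0.013  0.027 -0.002] shift in goal-frame [-1.161  0.04  -0.005]
-0.24544182729990419 -0.32631359030361407 1.491231502342966
```

No contact force; continuing.

Emit:
servo_tool --pt "-1 -0.15 0 0 0 0 0" --pt "-1 -0.15 0 0 0 0 0" --pt "-1 -0.15 0 0 0 0 0" --pt "-1 -0.15 0 0 0 0 0" --pt "-1 -0.15 0 0 0 0 0" --pt "-1 -0.15 0 0 0 0 0" --pt "-1 0 0 0 0 0 0"

```text
clock: 17.6
eef_pos: [0.5754, 0.253, 0.165]
tcp_rot: [0.939, 0.181, 0.287, -0.055]
wrist_force: [6.3, 0.1, -5.2]
finger_gap: 0.0151
```

```bash
python3 -c "
from h import *
togo(ins(0),RI)
F=manip.observe()['wrist_force'];print(F@TA,F@YV,F@RI[:,2])"
```

```text
t 17.60 tcp [0.5754 0.253  0.165 ] gap 0.0151 F [ 6.3  0.1 -5.2]
shift units now-frame [-0.485  0.051  0.136]
turn units [0.013 0.212 0.004] shift in goal-frame [-0.487  0.052  0.127]
1.863222083161983 -2.2207652608619313 7.631219270434289
```

```bash
python3 chk.py f3;python3 -c "
from h import *
s=manip.observe();print(s['joint_pos'].round(3),s['wrist_torque'].round(2)); togo(ins(0),RI)"
```

```text
t 17.60 tcp [0.5754 0.253  0.165 ] gap 0.0151 F [ 6.3  0.1 -5.2]
tip rel mouth: axial -0.0753  y 0.0026  n -0.0090
side [[268.3, 145.8], [257.3, 162.3], [232.8, 198.5], [253.7, 173.1], [229.8, 209.7]]
top [[157.9, 220.7], [168.1, 238.7], [188.9, 275.2], [174.4, 245.7], [194.7, 280.9]]
[ 0.401  0.378  2.065 -0.12   0.107  1.707] [-0.3  -0.64 -0.04]
t 17.70 tcp [0.5754 0.253  0.1649] gap 0.0148 F [ 5.9 -0.7 -4. ]
shift units now-frame [-0.484  0.051  0.134]
turn units [0.013 0.213 0.003] shift in goal-frame [-0.486  0.052  0.125]
```

View pics/f3_side.png

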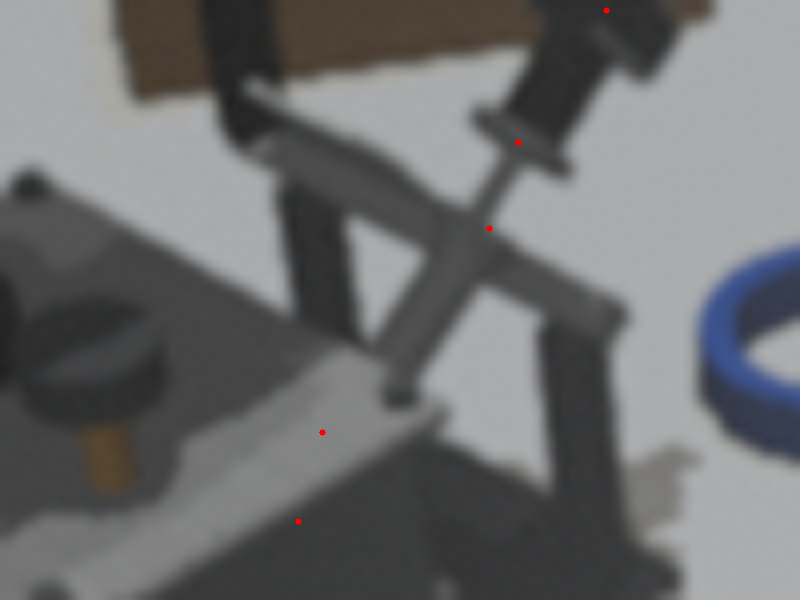

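Joint 5 is at its lower limit (0.107), so the tool drifted off the tube line. I will ease back and correct. Then, with the rod held by the tube, I'll regrip it with the tool pitched closer to vertical; the flat pads allow that.

Emit:
servo_tool --pt "-1 0.1 -0.01 0.04 0 0.07 0" --pt "-1 0.1 -0.01 0.04 0 0.07 0" --pt "-1 0.05 0 0.04 0 0.07 0" --pt "-1 0 0 0 0 0 0"

```text
clock: 18.2
eef_pos: [0.5865, 0.2587, 0.1674]
tcp_rot: [0.938, 0.181, 0.291, -0.055]
wrist_force: [-2.0, -4.4, 0.1]
finger_gap: 0.0151
```

```bash
python3 -c "
from h import *
s=manip.observe();print(s['joint_pos'].round(4)); togo(ins(0),RI)
F=s['wrist_force'];print(F@TA,F@YV,F@RI[:,2])"
```

```text
[ 0.4041  0.3881  2.0428 -0.1399  0.1102  1.7286]
t 18.20 tcp [0.5865 0.2587 0.1674] gap 0.0151 F [-2.  -4.4  0.1]
shift units now-frame [-0.718  0.075  0.03 ]
turn units [0.022 0.105 0.009] shift in goal-frame [-0.718  0.076  0.023]
-2.7982949160354313 -3.312192640378119 -2.0459917088162647
```

Emit:
servo_tool --pt "-1 0.05 0.05 0 0 0 0" --pt "-0.55 0 0 0 0 0 0" --pt "-0.55 0 0 0 0 0 0" --pt "-0.55 0 0 0 0 0 0"

```text
clock: 18.7
eef_pos: [0.5905, 0.258, 0.1699]
tcp_rot: [0.937, 0.18, 0.293, -0.056]
wrist_force: [-0.0, -0.0, -0.0]
finger_gap: 0.0189
```

```bash
python3 chk.py f4;python3 -c "
from h import *
s=manip.observe();print(s['joint_pos'].round(4)); togo(ins(0),RI)"
```

```text
t 18.70 tcp [0.5905 0.258  0.1699] gap 0.0189 F [-0. -0. -0.]
tip rel mouth: axial -0.0597  y 0.0017  n -0.0021
side [[273.3, 141.5], [262.5, 158.0], [238.5, 194.2], [253.7, 173.1], [229.8, 209.7]]
top [[154.9, 213.2], [165.1, 231.3], [186.0, 267.9], [174.4, 245.7], [194.7, 280.9]]
[ 0.399   0.3875  2.0371 -0.1059  0.1129  1.6915]
t 18.80 tcp [0.5903 0.2579 0.1697] gap 0.0191 F [0.  0.  0.1]
shift units now-frame [-0.797  0.032  0.03 ]
turn units [ 0.016  0.07  -0.002] shift in goal-frame [-0.797  0.031  0.025]
```

View pics/f4_side.png

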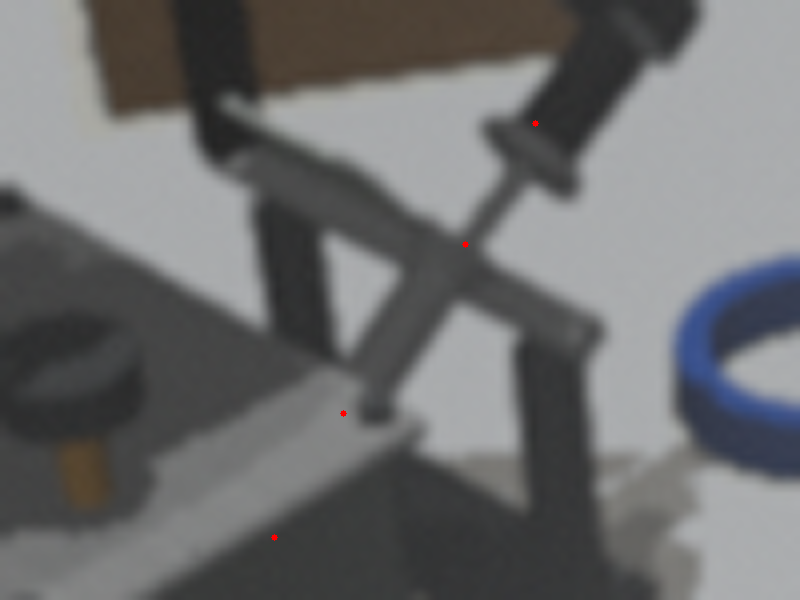

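Emit:
servo_tool --pt "-0.55 -0.03 0.02 0 0 -1 0" --pt "-0.55 -0.03 0 0 0 -1 0" --pt "-0.55 -0.03 0 0 0 -1 0" --pt "-0.55 -0.03 0 0 0 -1 0" --pt "-0.55 -0.03 0 0 0 -1 0" --pt "-0.55 0 0 0 0 0 0"

```text
clock: 19.55
eef_pos: [0.5855, 0.2548, 0.1667]
tcp_rot: [0.978, 0.188, 0.084, -0.015]
wrist_force: [-0.6, -0.9, 0.5]
finger_gap: 0.0192
```

```bash
cat >> h.py <<'E'
RP=RI@R.from_euler('y',-25,degrees=True).as_matrix()
E
sed 's/-.146\*Rm\[:,0\]/-.146*TA/;s/-.046\*Rm\[:,0\]/-.046*TA/' chk.py > chk2.py
python3 chk2.py f5;python3 -c "
from h import *
s=manip.observe();print(s['joint_pos'].round(4)); p,Rm=st(); g=p-.019*Rm[:,2]-O-[0,0,.135]; print('grip axial',g@TA,g@YV,g@RI[:,2]); print((R.from_matrix(Rm.T@RP).as_rotvec(degrees=True)/5).round(2))"
```

```text
t 19.55 tcp [0.5855 0.2548 0.1667] gap 0.0192 F [-0.6 -0.9  0.5]
tip rel mouth: axial -0.0583  y 0.0005  n -0.0001
side [[274.2, 141.4], [263.4, 157.9], [239.6, 194.2], [253.7, 173.1], [229.8, 209.7]]
top [[155.1, 212.2], [165.3, 230.2], [186.2, 266.8], [174.4, 245.7], [194.7, 280.9]]
[ 0.3935  0.455   1.767  -0.0051  0.751   1.5882]
t 19.65 tcp [0.5838 0.2541 0.1659] gap 0.0193 F [-0.7 -0.3 -0. ]
grip axial 0.08579963466923757 0.0005350097829618921 -0.0005408983241711883
[ 0.02  0.07 -0.01]
```

View pics/f5_side.png

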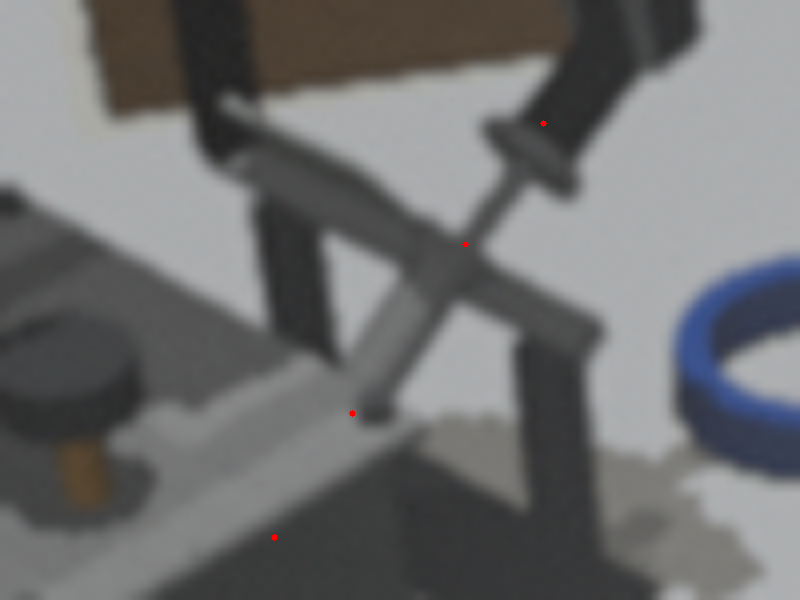

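Emit:
servo_tool --pt "-0.55 -0.1 0 0.05 0 0.05 0" --pt "-0.55 -0.08 0 0.04 0 0 0" --pt "-0.55 0 0 0 0 0 0" --pt "-1 0 0 0 0 0 0" --pt "-1 0 0 0 0 0 0" --pt "-1 0 0 0 0 0 0" --pt "-1 0 0 0 0 0 0"

```text
clock: 20.52
eef_pos: [0.5763, 0.2511, 0.1602]
tcp_rot: [0.978, 0.188, 0.084, -0.016]
wrist_force: [-1.9, -1.9, -0.1]
finger_gap: 0.0146
```

```bash
cat > fr.py <<'E'
from h import *
s=manip.observe(); p,Rm=st(); g=p-.019*Rm[:,2]-O-[0,0,.135]; F=s['wrist_force']
print('grip axial %.4f y %.4f n %.4f'%(g@TA,g@YV,g@RI[:,2]),'F ax,y,n',(F@TA).round(1),(F@YV).round(1),(F@RI[:,2]).round(1),'joints',s['joint_pos'].round(3))
print('turn to RP',(R.from_matrix(Rm.T@RP).as_rotvec(degrees=True)/5).round(2))
E
python3 fr.py
```

```text
t 20.52 tcp [0.5763 0.2511 0.1602] gap 0.0146 F [-1.9 -1.9 -0.1]
grip axial 0.0758 y 0.0005 n -0.0006 F ax,y,n -2.1 -1.0 -1.3 joints [ 0.394  0.452  1.79  -0.005  0.728  1.589]
turn to RP [ 0.02  0.04 -0.01]
```

Emit:
servo_tool --pt "-1 -0.09 0 0.042 0 0 0" --pt "-1 -0.09 0 0.042 0 0 0" --pt "-1 -0.09 0 0.042 0 0 0" --pt "-1 -0.09 0 0.042 0 0 0" --pt "-1 0 0 0 0 0 0"

```text
clock: 21.15
eef_pos: [0.5688, 0.2483, 0.1552]
tcp_rot: [0.978, 0.188, 0.094, -0.018]
wrist_force: [6.7, 2.6, 19.3]
finger_gap: 0.0146
```

```bash
python3 fr.py; python3 chk2.py f6
```

```text
t 21.15 tcp [0.5688 0.2483 0.1552] gap 0.0146 F [ 6.7  2.6 19.3]
grip axial 0.0661 y 0.0007 n -0.0011 F ax,y,n 16.9 -0.1 -11.7 joints [ 0.394  0.443  1.825 -0.006  0.683  1.589]
turn to RP [ 0.01 -0.19 -0.01]
t 21.15 tcp [0.5688 0.2483 0.1552] gap 0.0146 F [ 6.7  2.6 19.3]
tip rel mouth: axial -0.0799  y 0.0007  n -0.0011
side [[268.9, 148.9], [258.0, 165.5], [234.1, 202.0], [253.7, 173.1], [229.8, 209.7]]
top [[159.8, 221.0], [169.9, 238.7], [190.5, 274.5], [174.4, 245.7], [194.7, 280.9]]
```

View pics/f6_side.png

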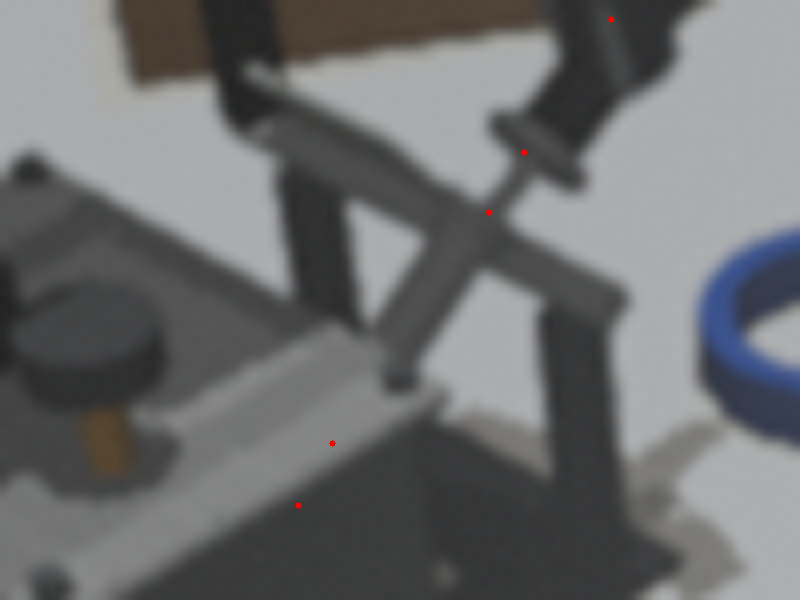

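The rod is wedging because it sagged in the bore when I regripped it. I'll unload, pitch the handle up and shift normal to the tube.

Emit:
servo_tool --pt "-1 0.06 0 -0.03 0 0 0" --pt "-1 -0.02 0 -0.05 0 0.2 0" --pt "-1 0 0 0 0 0 0"

```text
clock: 21.62
eef_pos: [0.5634, 0.246, 0.1539]
tcp_rot: [0.978, 0.188, 0.094, -0.018]
wrist_force: [2.3, 1.3, 1.5]
finger_gap: 0.0145
```

```bash
python3 fr.py
```

```text
t 21.62 tcp [0.5634 0.246  0.1539] gap 0.0145 F [2.3 1.3 1.5]
grip axial 0.0605 y 0.0006 n -0.0035 F ax,y,n 3.0 0.3 0.3 joints [ 0.394  0.437  1.839 -0.006  0.673  1.59 ]
turn to RP [ 0.01 -0.2  -0.01]
```

Emit:
servo_tool --pt "-1 -0.06 0 0.01 0 0.1 0" --pt "-1 -0.08 0 0.03 0 0 0" --pt "-1 0 0 0 0 0 0"

```text
clock: 22.0
eef_pos: [0.5561, 0.2431, 0.1496]
tcp_rot: [0.977, 0.188, 0.097, -0.018]
wrist_force: [1.3, 0.3, 0.1]
finger_gap: 0.0142
```

```bash
python3 fr.py
```

```text
t 22.00 tcp [0.5561 0.2431 0.1496] gap 0.0142 F [1.3 0.3 0.1]
grip axial 0.0515 y 0.0005 n -0.0045 F ax,y,n 1.2 -0.2 0.7 joints [ 0.394  0.432  1.862 -0.007  0.65   1.591]
turn to RP [ 0.01 -0.26 -0.01]
```

Emit:
servo_tool --pt "-1 -0.09 0 0.035 0 0.05 0" --pt "-1 -0.09 0 0.04 0 0 0" --pt "-1 0 0 0 0 0 0"

```text
clock: 22.38
eef_pos: [0.5517, 0.2413, 0.1466]
tcp_rot: [0.977, 0.188, 0.103, -0.019]
wrist_force: [4.8, 2.1, 9.5]
finger_gap: 0.0142
```

```bash
python3 fr.py; python3 chk2.py f7
```

```text
t 22.38 tcp [0.5517 0.2413 0.1466] gap 0.0142 F [4.8 2.1 9.5]
grip axial 0.0457 y 0.0006 n -0.0049 F ax,y,n 9.7 0.2 -4.8 joints [ 0.395  0.427  1.883 -0.007  0.623  1.591]
turn to RP [ 0.01 -0.4  -0.01]
t 22.38 tcp [0.5517 0.2413 0.1466] gap 0.0142 F [4.8 2.1 9.5]
tip rel mouth: axial -0.1003  y 0.0006  n -0.0049
side [[263.3, 155.5], [252.4, 172.2], [228.3, 208.8], [253.7, 173.1], [229.8, 209.7]]
top [[164.4, 229.8], [174.3, 247.1], [194.6, 282.4], [174.4, 245.7], [194.7, 280.9]]
```

View pics/f7_side.png

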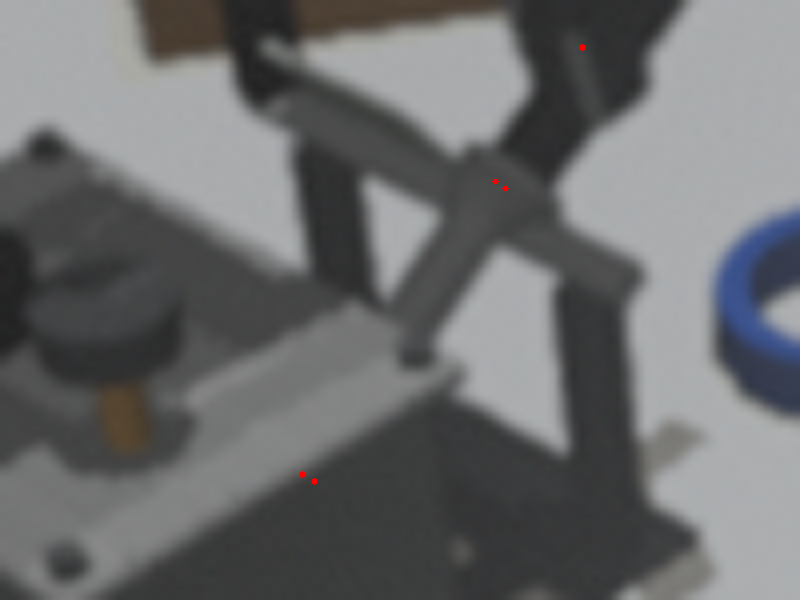

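Emit:
servo_tool --pt "-1 -0.04 0 0.01 0 0.05 0" --pt "-1 -0.04 0 0.01 0 0 0" --pt "-1 0 0 0 0 0 0"

```text
clock: 22.85
eef_pos: [0.5514, 0.2412, 0.1469]
tcp_rot: [0.976, 0.188, 0.108, -0.02]
wrist_force: [10.6, 5.0, 13.4]
finger_gap: 0.0145
```

```bash
python3 fr.py; python3 chk2.py f8; python3 - <<'E'
from h import *
p,_=load('f8s'); cv2.imwrite('pics/c12.png',cv2.resize(p[150:200,225:285],(720,600),interpolation=2)[:,:,::-1])
E
```

```text
t 22.85 tcp [0.5514 0.2412 0.1469] gap 0.0145 F [10.6  5.  13.4]
grip axial 0.0454 y 0.0006 n -0.0054 F ax,y,n 17.3 0.7 -4.3 joints [ 0.395  0.423  1.891 -0.008  0.606  1.592]
turn to RP [ 0.01 -0.53 -0.01]
t 22.85 tcp [0.5514 0.2412 0.1469] gap 0.0145 F [10.6  5.  13.4]
tip rel mouth: axial -0.1006  y 0.0006  n -0.0054
side [[263.2, 155.5], [252.2, 172.2], [228.1, 208.9], [253.7, 173.1], [229.8, 209.7]]
top [[164.4, 230.0], [174.4, 247.3], [194.7, 282.6], [174.4, 245.7], [194.7, 280.9]]
```

View pics/c12.png

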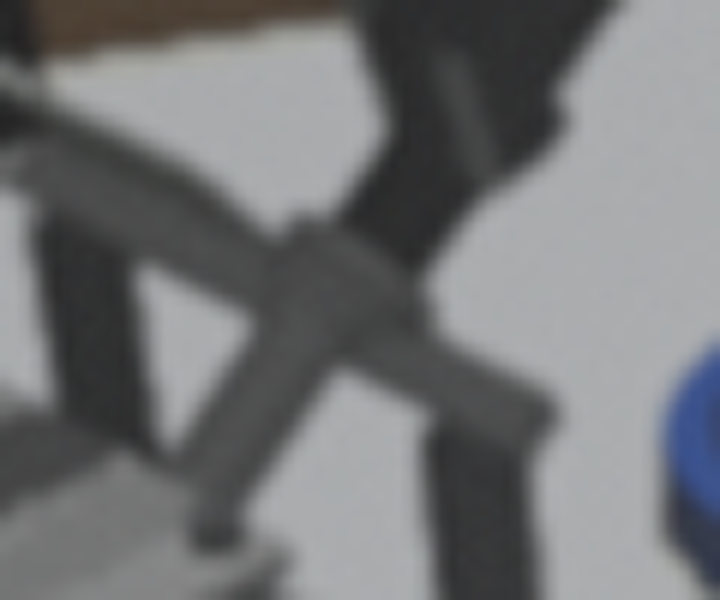

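Emit:
servo_tool --pt "-1 0.09 0 -0.04 0 0 0" --pt "-1 0.18 0 -0.075 0 0 0" --pt "-1 0.28 0 -0.115 0 0 0" --pt "-1 0.28 0 -0.115 0 0 0" --pt "-1 0 0 0 0 0 0"

```text
clock: 23.58
eef_pos: [0.5817, 0.2533, 0.1692]
tcp_rot: [0.977, 0.188, 0.103, -0.019]
wrist_force: [-0.5, -0.2, -2.4]
finger_gap: 0.0146
```

```bash
python3 fr.py
```

```text
t 23.57 tcp [0.5817 0.2533 0.1692] gap 0.0146 F [-0.5 -0.2 -2.4]
grip axial 0.0851 y 0.0005 n -0.0049 F ax,y,n -1.8 0.0 1.7 joints [ 0.394  0.435  1.799 -0.006  0.699  1.589]
turn to RP [ 0.01 -0.4  -0.01]
```

Free of friction. I pull the rest of the way out.

Emit:
servo_tool --pt "-1 0.28 0 -0.12 0 0 0" --pt "-1 0.37 0 -0.155 0 0 0" --pt "-1 0.37 0 -0.155 0 0 0" --pt "-1 0.37 0 -0.155 0 0 0" --pt "-1 0.37 0 -0.155 0 0 0" --pt "-1 0.37 0 -0.155 0 0 0" --pt "-1 0 0 0 0 0 0"

```text
clock: 24.45
eef_pos: [0.6699, 0.2885, 0.2352]
tcp_rot: [0.977, 0.188, 0.103, -0.019]
wrist_force: [-1.0, 0.3, -0.9]
finger_gap: 0.0141
```

```bash
python3 fr.py; python3 chk2.py f9
```

```text
t 24.45 tcp [0.6699 0.2885 0.2352] gap 0.0141 F [-1.   0.3 -0.9]
grip axial 0.2007 y 0.0005 n -0.0045 F ax,y,n -1.2 0.6 0.3 joints [ 0.392  0.487  1.533 -0.005  0.912  1.586]
turn to RP [ 0.01 -0.4  -0.01]
t 24.45 tcp [0.6699 0.2885 0.2352] gap 0.0141 F [-1.   0.3 -0.9]
tip rel mouth: axial 0.0547  y 0.0005  n -0.0045
side [[299.8, 100.2], [289.1, 116.5], [265.6, 152.3], [253.7, 173.1], [229.8, 209.7]]
top [[128.3, 165.4], [139.5, 185.4], [162.4, 226.2], [174.4, 245.7], [194.7, 280.9]]
```

View pics/f9_side.png

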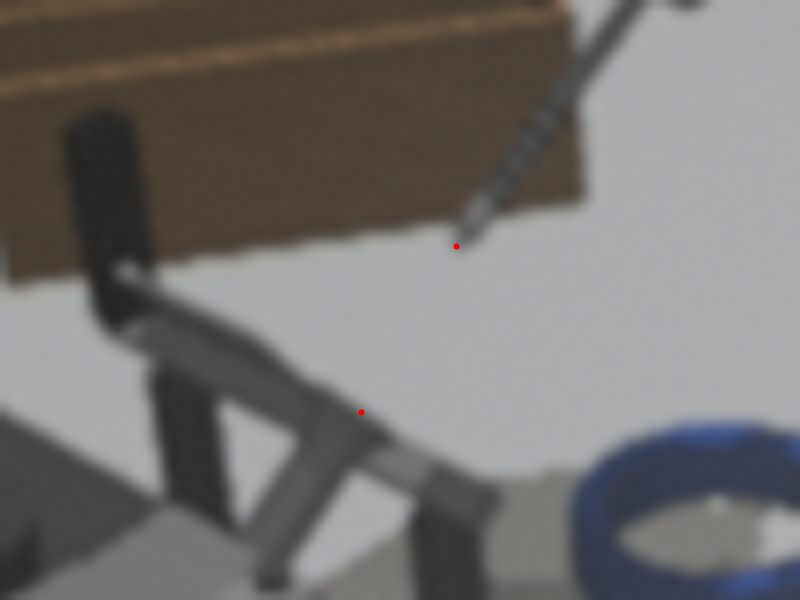

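Emit:
servo_tool --pt "-1 0 0 -0.3 0 -0.8 0" --pt "-1 0 0 -0.3 0 -1 0" --pt "-1 0 0 0 0 -1 0" --pt "-1 0 0 0 0 -1 0" --pt "-1 0 0 0 0 -1 0" --pt "-1 0 0 0 0 -1 0" --pt "-1 0 0 0 0 -1 0" --pt "-1 0 0 0 0 -0.2 0" --pt "-1 0 0 0 0 0 0"

```text
clock: 25.68
eef_pos: [0.6632, 0.2859, 0.2626]
tcp_rot: [0.962, 0.185, -0.197, 0.038]
wrist_force: [-0.3, -0.6, -1.2]
finger_gap: 0.0142
```

```bash
cat > fin.py <<'E'
from h import *
s=manip.observe(); p,Rm=st(); g=p-.019*Rm[:,2]; print('joints',s['joint_pos'].round(3))
T=np.array([.4463,-.0443,.112]); G=T+.146*XV
print('grip',g.round(4),'tip',(g-.146*XV).round(4),'tool z pitch deg',np.degrees(np.arctan2(Rm[:,2]@XV,-Rm[2,2])).round(2))
d=G-g; print('world need',d.round(4),'tool units',(d@Rm/.05).round(3), 'up 1unit in tool',Rm[2].round(3))
E
python3 fin.py
```

```text
t 25.68 tcp [0.6632 0.2859 0.2626] gap 0.0142 F [-0.3 -0.6 -1.2]
joints [0.389 0.753 1.043 0.003 1.749 1.581]
grip [0.6702 0.2887 0.2801] tip [0.5346 0.2345 0.2801] tool z pitch deg -23.15
world need [-0.0883 -0.2788 -0.1681] tool units [-2.085  4.521  4.552] up 1unit in tool [-0.393  0.001 -0.92 ]
```

Emit:
servo_tool --pt "-1 -0.2 0.6 0.1 0 0 0" --pt "-1 -0.3 0.9 0.13 0 0 0" --pt "-1 -0.5 0.9 0.21 0 0 0" --pt "-1 -0.8 0.9 0.34 0 0 0" --pt "-1 -0.8 0.7 0.34 0 0 0" --pt "-1 -0.7 0.5 0.3 0 0 0" --pt "-1 0 0 0 0 0 0"

```text
clock: 26.55
eef_pos: [0.5777, 0.007, 0.2644]
tcp_rot: [0.963, 0.183, -0.197, 0.038]
wrist_force: [-0.3, -0.2, -1.4]
finger_gap: 0.0145
```

```bash
python3 fin.py
```

```text
t 26.55 tcp [0.5777 0.007  0.2644] gap 0.0145 F [-0.3 -0.2 -1.4]
joints [ 0.057  0.509  1.468 -0.125  1.549  1.279]
grip [0.5846 0.0098 0.2819] tip [ 0.4491 -0.0445  0.2819] tool z pitch deg -23.12
world need [-0.0028  0.0002 -0.1699] tool units [ 1.288 -0.03   3.144] up 1unit in tool [-0.393  0.002 -0.92 ]
```

Now lower, in steps of (0.37, 0, 0.9).

Emit:
servo_tool --pt "-1 0.25 0 0.6 0 0 0" --pt "-1 0.35 0 0.8 0 0 0" --pt "-1 0.35 0 0.8 0 0 0" --pt "-1 0.24 0 0.65 0 0 0" --pt "-1 0.08 -0.03 0.25 0 0 0" --pt "-1 0 0 0 0 0 0" --pt "-1 0 0 0 0 0 0" --pt "-1 0 0 0 0 0 0"

```text
clock: 27.55
eef_pos: [0.5783, 0.0109, 0.0972]
tcp_rot: [0.962, 0.185, -0.195, 0.039]
wrist_force: [0.3, 0.4, -1.7]
finger_gap: 0.0144
```

```bash
python3 fin.py; python3 - <<'E'
from h import *
p,_=snap('side','g1s'); q,_=snap('top','g1t')
s=manip.observe(); Rm=R.from_quat(s['tcp_rot']).as_matrix(); g=s['eef_pos']-.019*Rm[:,2]
uv=proj('side',[g,g-.046*XV,g-.146*XV]); tl=proj('side',[[.4463,-.0443,.012]]); print(uv.round(1),tl)
b=cv2.resize(p[180:330,230:430],(800,600),interpolation=2)
for k in np.r_[uv,tl]: cv2.circle(b,tuple(((k-[230,180])*4+2).astype(int)),2,(255,0,0),-1)
cv2.imwrite('pics/g1.png',b[:,:,::-1])
E
```

```text
t 27.55 tcp [0.5783 0.0109 0.0972] gap 0.0144 F [ 0.3  0.4 -1.7]
joints [ 0.063  0.703  1.556 -0.13   1.268  1.317]
grip [0.5852 0.0137 0.1147] tip [ 0.4496 -0.0405  0.1147] tool z pitch deg -22.99
world need [-0.0033 -0.0038 -0.0027] tool units [-0.062  0.046  0.085] up 1unit in tool [-0.391  0.002 -0.921]
[[323.9 223.7]
 [309.1 234.8]
 [273.7 261.2]] [[276.50759983 299.11348724]]
```

View pics/g1.png

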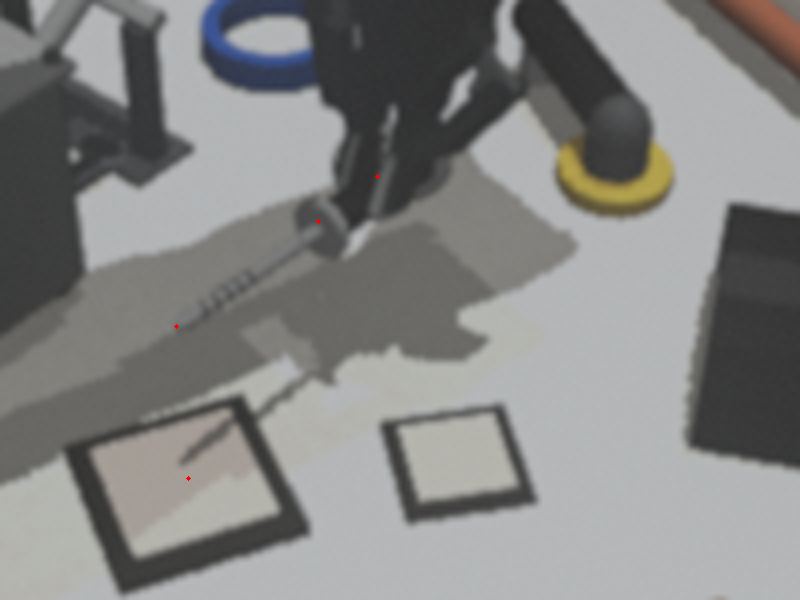

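View pics/g1t.png

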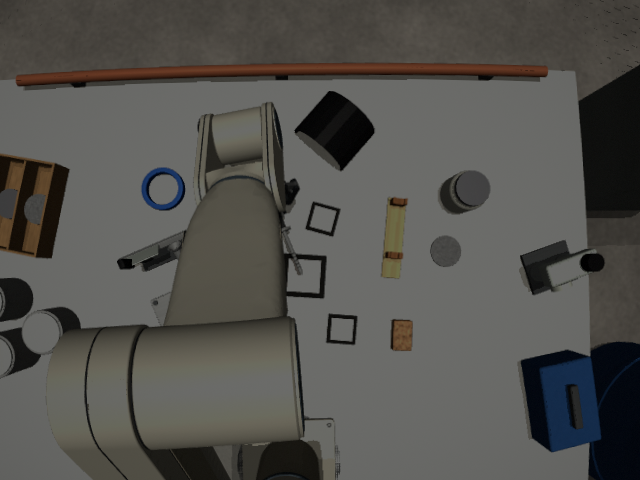

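View pics/g1s.png

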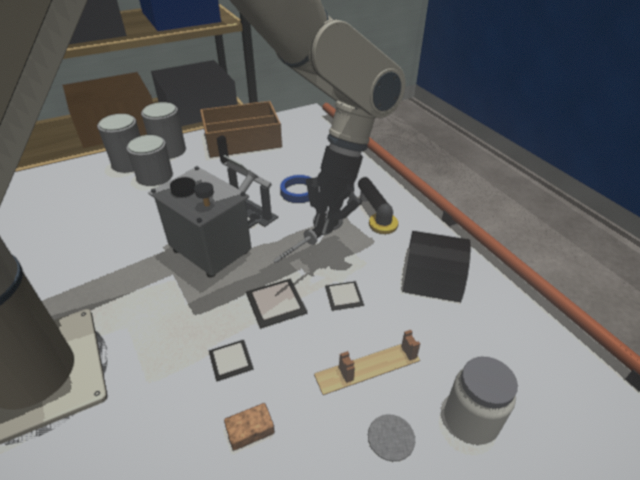

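```bash
python3 - <<'E'
from h import *
p,_=load('g1s'); cv2.imwrite('pics/k1.png',cv2.resize(p[222:272,263:323],(720,600),interpolation=2)[:,:,::-1])
p,_=load('g1t'); cv2.imwrite('pics/k2.png',cv2.resize(cv2.convertScaleAbs(p[222:282,265:330],alpha=1.6),(650,600),interpolation=2)[:,:,::-1])
E
```

```text
(no output)
```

View pics/k1.png

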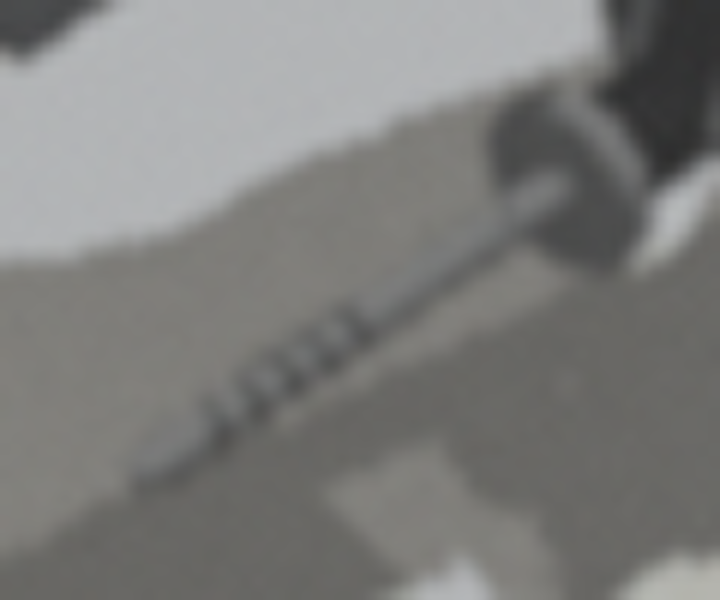

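View pics/k2.png

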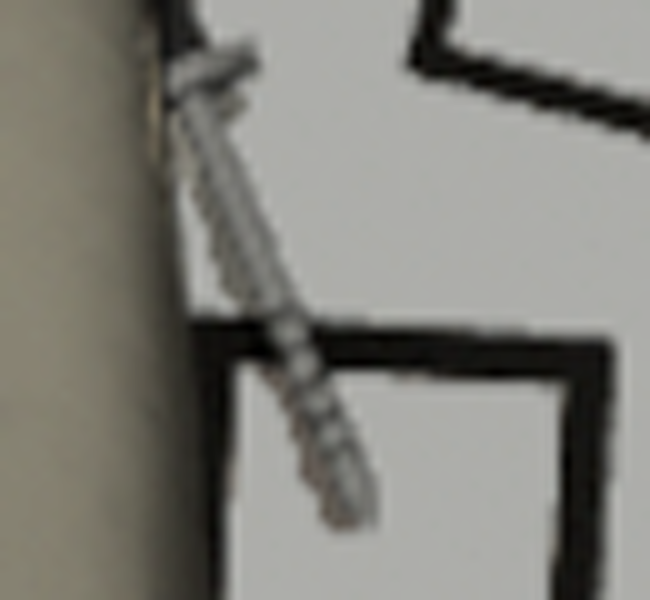

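```bash
cat >> h.py <<'E'
def tri(a,b):
    o1,d1=ray('side',[a]); o2,d2=ray('top',[b]); d1=d1[0]/np.linalg.norm(d1);d2=d2[0]/np.linalg.norm(d2)
    s=np.linalg.lstsq(np.c_[d1,-d2],o2-o1,rcond=None)[0]; A=o1+s[0]*d1;B=o2+s[1]*d2; return (A+B)/2,np.linalg.norm(A-B)
E
python3 - <<'E'
from h import *
t,e=tri((274,262),(300.5,273.7)); c,e2=tri((308.75,236.9),(283.9,229.7)); print(t,e,c,e2)
v=c-t; print(np.linalg.norm(v),'pitch',np.degrees(np.arcsin(v[2]/np.linalg.norm(v))),'yaw',np.degrees(np.arctan2(v[1],v[0])))
# tile centre from side view white corners in g1 crop
w=np.array([(88,450),(228,405),(283,510),(135,558)])/4+[230,180]-.5; print(onz('side',w,.012).mean(0))
E
```

```text
[ 0.4515225  -0.03723427  0.10841124] 0.0013029125352349022 [ 0.54474338 -0.00256637  0.10719281] 0.005350345968950601
0.09946597942603254 pitch -0.7018778238444203 yaw 20.399654300300554
[ 0.44421618 -0.04356415  0.012     ]
```

Emit:
servo_tool --pt "-1 -0.1 0.04 -0.02 0 0.07 0" --pt "-1 -0.09 0.04 -0.01 0 0.06 0" --pt "-1 0 0 0 0 0 0" --pt "-1 0 0 0 0 0 0" --pt "-1 0 0 0 0 0 0" --pt "-1 0 0 0 0 0 0"

```text
clock: 28.4
eef_pos: [0.5713, 0.0042, 0.1007]
tcp_rot: [0.963, 0.185, -0.191, 0.037]
wrist_force: [0.0, 0.0, -2.0]
finger_gap: 0.0148
```

```bash
python3 fin.py; python3 - <<'E'
from h import *
s=manip.observe();print(np.abs(s['joint_vel']).max())
snap('side','g2s'); snap('top','g2t')
p,_=load('g2s'); cv2.imwrite('pics/k3.png',cv2.resize(p[222:272,258:318],(720,600),interpolation=2)[:,:,::-1])
p,_=load('g2t'); cv2.imwrite('pics/k4.png',cv2.resize(cv2.convertScaleAbs(p[222:282,265:330],alpha=1.6),(650,600),interpolation=2)[:,:,::-1])
E
```

```text
t 28.40 tcp [0.5713 0.0042 0.1007] gap 0.0148 F [ 0.  0. -2.]
joints [ 0.052  0.685  1.579 -0.131  1.253  1.308]
grip [0.578  0.0069 0.1183] tip [ 0.4424 -0.0473  0.1183] tool z pitch deg -22.49
world need [ 0.0039  0.003  -0.0063] tool units [ 0.135 -0.027  0.08 ] up 1unit in tool [-0.382  0.001 -0.924]
0.0011416155051986918
```

View pics/k3.png

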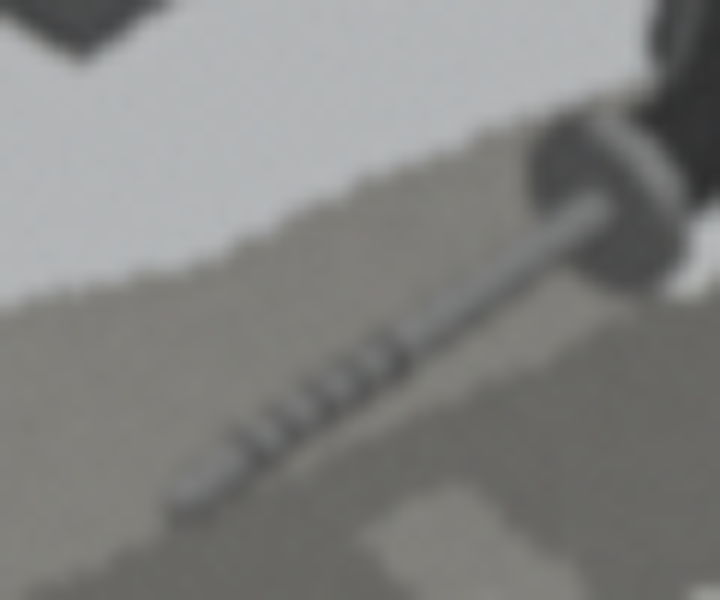

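View pics/k4.png

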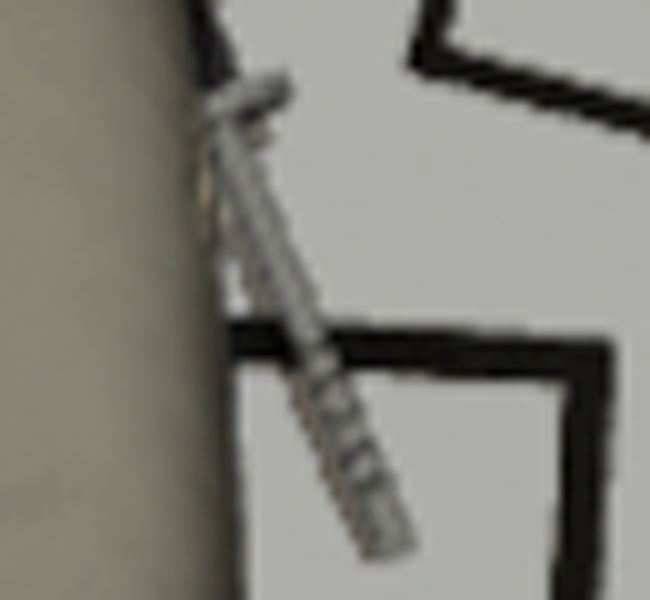

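```bash
python3 - <<'E'
from h import *
t,e=tri((272.1,264.25),(303.8,276.5)); c,e2=tri((307.5,238.75),(287.3,232.5)); print(t,e,c,e2)
v=c-t; print(np.linalg.norm(v),'pitch',np.degrees(np.arcsin(v[2]/np.linalg.norm(v))),'yaw',np.degrees(np.arctan2(v[1],v[0])))
p,_=load('g2s'); cv2.imwrite('pics/k5.png',p[:,:,::-1])
E
```

```text
[ 0.44520765 -0.04406945  0.11132152] 0.001844677280255899 [ 0.53836518 -0.00985167  0.11051091] 0.005364864942542822
0.09924635605502537 pitch -0.4679759935942567 yaw 20.16883560755303
```

View pics/k5.png

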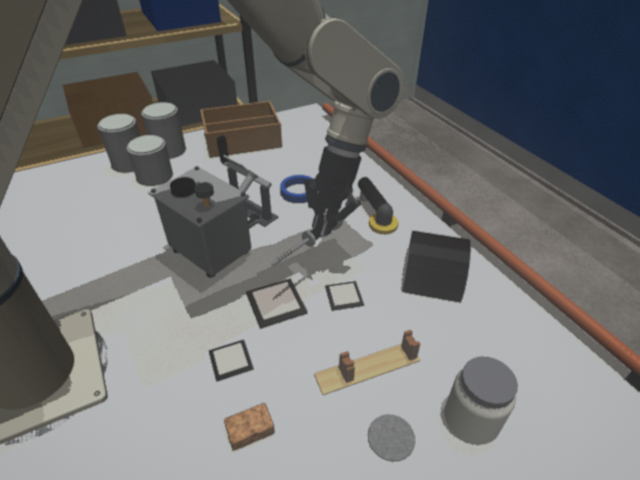

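The tip measures (0.445, -0.044, 0.111), about 99 mm above the tile's middle, and the rod is level to within about 0.5°. The picture shows the shutter open and the other things where they were, so I hand in.

```bash
python3 -c "
from h import *
st(); print(ticket.sign_off())"
```

```text
t 28.50 tcp [0.5712 0.0042 0.1007] gap 0.0144 F [ 0.1 -0.  -1.6]
the job is handed in; nothing more can be done
None
```

The job is done and handed in at 28.5 s. I opened the shutter to its hard stop, pushed the rod down the tube until the collar stopped on the mouth, and drew it out again. The gripper is now holding the rod still and level over the large tile.

**Last checks**
- **Shutter:** it took about 11 N at its stop, and the last picture shows it still open.
- **Collar on the mouth:** a further 4 mm commanded moved the rod only 0.3 mm, at about 17 N. The side picture shows the collar on the flare.
- **Final pose:** the two cameras put the tip at (0.445, -0.044, 0.111). That is about 99 mm above the tile's middle and within about 1.5 mm sideways.
- **Level:** the rod measures about -0.5° from level. The collar's rays from the two cameras missed each other by 5 mm, so that figure is good only to a degree or two.
- **Other things on the bench:** they look unmoved in the picture.

**What went wrong on the way**
- **Joint 5:** during the first push the reading fell to 0.107 at its lower limit, listed as 0.11. This is the one point that might count against the range rule. I backed off to 0.110.
- **Regrip:** with the shaft about 60 to 70 mm down the tube, I opened the jaws slightly, tilted the tool 25° and gripped again.
- **Wedging:** the rod then jammed briefly at about 20 N. I pitched the handle up and it slid home.

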